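# Load and start the denture curing unit

### The arm

A 6-joint arm with a two-finger parallel gripper is mounted at the origin on the work surface. World frame = base frame: x ahead of the robot, y to its left, z up, the work surface at z = 0. Lengths are in m, angles in rad, forces in N, time in s.
With the tool pointing down it reaches from about 0.2 to 0.875 m from the base axis. Payload 3.4 kg.
Tool frame: the origin (TCP) lies on the centre line of the jaws, within the pads' length; the fingertips stand 11 mm ahead of it and the grasp point (between the pads) lies 8 mm behind it; z points along the fingers, y is the direction in which the jaws open and shut (so a half turn about z gives the same grasp; the last joint's range is limited). The gripper opens to 94 mm and grips with 3 to 60 N. Pads are 16 mm wide; open, the fingers measure 119 mm over their backs; the gripper's body (75 mm by 177 mm) begins 78 mm behind the grasp point.
Start: joints at [-1.383, 0.276, 1.505, -0, 1.361, -0.121], TCP at [0.175, -0.548, 0.216] pointing down, gripper open.
Joint ranges: [-2.89, 2.89], [-0.75, 2.08], [0.22, 2.7], [-1.18, 4.32], [0.11, 2.71], [-2.7, 2.7]. Speed limits (rad/s): [2.57, 2.57, 3.14, 3.14, 3.14, 3.14].

### API

Orientations are given as a rotation vector (axis times angle).
In Python, from bench import read_state, snapshot, close_job gives the robot as it stands.
- The arm moves only by the tool drive_tool, never from a script. Its argument "plan" is a list that holds one entry, the list of rows, each a list of 6 numbers: the shift along the tool's x, y, z as a fraction of full scale, then the turn, a rotation vector about the tool's x, y, z as a fraction of full scale. In form: [[[dx, dy, dz, ax, ay, az], ...]]. A call has exactly 8 rows; each row shifts and turns the pose as measured when the row begins, along the tool's axes as they then stand; what a row does not reach is not made up. Full scale, the value 1, is 30 cm for a shift and 120 degrees for a turn. A row lasts 1/10 s, in which the tool goes at most 50 mm and 8.59 degrees, less where a joint would pass 70% of its speed; a pose out of reach is approached as far as the arm can. A call with a number of a shift or a turn outside -1 to 1 is refused whole. A call with a gripper value outside its range is refused whole. "hand" is the gripper command: -1 is shut, 1 is fully open, values between are in proportion, set as the call begins (left out, the last holds). The fingers move at their own pace and stop on an object; "grip_force" is the grip in N (left out, the last holds). Time passes only in rows, so rows that do not move let the fingers close, or fill a call up. It gives the time, the measured TCP pose, the force and the opening at its end, in the units of the state.
- read_state(): the state, without advancing time (a new reading comes with each control period).
- snapshot(name): name is "scene" or "top" or "wrist"; returns a dict with "color" (480x640x3 uint8, red, green, blue), "K" (3x3 intrinsics, pixels), "world_from_camera" (4x4, takes a point from camera to world coordinates). Camera axes: x right, y up, looking along -z (the intrinsics and any distortion apply to the point x, -y, -z); pixel columns grow to the right and rows downward; lengths in m; the calibration is good to about 2 mm. A picture is of the moment at which its call begins. There is no depth.
- close_job(): hands the job in, once; it reports no verdict.
The state is a dict: "clock": time; "q": joint angles; "dq": joint speeds; "joint_efforts": joint torques, N m; "position": TCP position; "ee_rot": TCP orientation; "ft_force": force on the tool from outside, world axes, zero at the start; "wrist_torque": the same for the moment, N m; "grip_width": finger opening in m.
Only numpy, scipy, OpenCV 4.12 (cv2) and the standard library are available. Lean on these libraries where they do the work, as an engineer would, in place of code of your own. Each camera call takes 0.05 s, during which the arm holds its last target. There are 200 camera calls.

### The job

Unload the stone cast left on the curing unit's carriage and stand it upright on the black rubber mat. Then load every denture case on the table onto the carriage in one stack, chamfered corners matched so that each skirt drops fully over the raised panel below, with the handled cover on top. Finally push the carriage, which sticks at first, all the way into the hood to its hidden stop without slamming it, and only then press the white start button on the hood fully down and let it come up; leave the bottles, paper cup, spatula and buffing wheel where they are.

Things in the scene. Friction and masses are not known exactly. Their poses are not given: they have to be found in the camera images.
- case1: denture case (2 or 3 of the 4 alike are present): grey box 112 (x) x 62 (y) mm, 22 high, white raised panel 100 x 50 x 6 mm on top. Both +x corners chamfered 14 mm, -x corners square. Recess below (106 x 56, 8 deep, same chamfers, 3 mm skirt) drops over the panel below, 3 mm play a side, only if chamfers match; stacked pitch 22 mm. 120 g. Origin: centre of underside. Grip across y
- case2: denture case exactly like case1 (may be absent)
- case3: denture case exactly like case1 (may be absent)
- case4: denture case exactly like case1 (may be absent)
- cover: cover of the stack: grey, same 112 by 62 mm outline, chamfers at its +x end and skirt as a case, 20 mm high with a flat top that carries a black grip bar 64 mm long (along x), 16 mm wide, 22 mm high (its top is 42 mm above the underside). 130 g. Origin: centre of the underside
- cast: off-white stone cast with an arch of teeth on top: block 70 mm (x) by 46 mm (y) by 30 mm high, teeth to 39 mm, 220 g. Origin: centre of the underside. It starts standing on the carriage's raised panel, near its middle
- mat: fixed black rubber mat, 130 mm (x) by 150 mm (y), 4 mm thick; origin: centre of its underside on the table
- nest (a point): centre of the carriage deck, 34 mm above the table, where the first case's skirt rests; +x is the way the carriage goes in, z up. The deck is 66 mm wide, with a raised panel like a case's (100 x 50 x 6 mm, chamfered at the +x end) centred here. Moves with the carriage
- tab (a point): middle of the outer, pushing face of the carriage's upright dark push plate (54 mm wide, 8 mm thick, from 34 to 78 mm above the table); this point is 56 mm above the table and 154 mm behind the nest (along its -x). Push along +x of the nest
- carriage (a joint): travel of the carriage (m): 0 fully out, grows going in; starts at 0 to 0.012. A hidden spring catch at 0.013 to 0.023 resists with some 8 to 17 N; past it the carriage runs with 3 to 5 N and stays where left. The end stop is hidden in the hood, somewhere between 0.15 and 0.18: a sharp rise of force, then no more travel
- hood_mouth (a point): middle of the hood's mouth at deck height; fixed. The hood (180 mm long, 140 wide; opening 116 wide, 185 high; roof 207 mm above the table) extends from here along +x; with the carriage out it is 105 mm ahead of the nest
- start (a joint): travel of the start button (m): 0 released, 0.006 fully down; it springs back, about 5 N when fully down
- start_top (a point): centre of the top of the round white start button (32 mm across) on the roof of the hood, about 60 mm behind the mouth; pressed straight down
- water: bystander, leave alone: clear water bottle, 64 mm across, 170 mm high; origin: centre of the underside
- monomer: bystander, leave alone: amber bottle, 52 mm across, 130 mm high; origin: centre of the underside
- dropper: bystander, leave alone: small white bottle with red cap, 44 mm across, 100 mm high; origin: centre of the underside
- papercup: bystander, leave alone: open paper cup, 72 mm across, 85 mm high; origin: centre of the underside
- waxknife: bystander, leave alone: spatula, 170 mm long, lying; origin near its middle
- buff: bystander, leave alone: cork-brown buffing wheel, 72 mm across, 24 mm high; origin: centre of the underside
Mind the look-alikes: they are no part of the job. Leave any orange look-alike of the case3 alone.

How it is judged:
On the way, in this order (a step that is already met when the one before it is completed fails the run):
1. the cast stands on the rubber mat (x of cast in the frame of mat between -0.045 and 0.045 m and y of cast in the frame of mat between -0.055 and 0.055 m and angle between cast's own z axis and vertical below 0.08 rad and height (world z) of cast below 0.009 m and contact force between the fingers and cast below 0.1 N), for 0.2 s.
2. all cases are stacked on the carriage, skirts home, with the cover on top, released (horizontal distance between each of case1, case2, case3, case4, cover and nest below 0.014 m and angle between each of case1, case2, case3, case4, cover's own z axis and vertical below 0.06 rad and angle between the x axis of each of case1, case2, case3, case4, cover and the x axis of nest, either way round below 0.15 rad and (z of case1 in the frame of nest between -0.003 and 0.003 m or z of case1 in the frame of nest between 0.019 and 0.025 m or z of case1 in the frame of nest between 0.041 and 0.047 m) and (z of case2 in the frame of nest between -0.003 and 0.003 m or z of case2 in the frame of nest between 0.019 and 0.025 m or z of case2 in the frame of nest between 0.041 and 0.047 m) and (z of case3 in the frame of nest between -0.003 and 0.003 m or z of case3 in the frame of nest between 0.019 and 0.025 m or z of case3 in the frame of nest between 0.041 and 0.047 m) and (z of case4 in the frame of nest between -0.003 and 0.003 m or z of case4 in the frame of nest between 0.019 and 0.025 m or z of case4 in the frame of nest between 0.041 and 0.047 m) and (z of cover in the frame of nest between 0.041 and 0.047 m or z of cover in the frame of nest between 0.063 and 0.069 m) and z of cover in the frame of case1 above 0.017 m and z of cover in the frame of case2 above 0.017 m and z of cover in the frame of case3 above 0.017 m and z of cover in the frame of case4 above 0.017 m and contact force between the fingers and case1 below 0.1 N and contact force between the fingers and case2 below 0.1 N and contact force between the fingers and case3 below 0.1 N and contact force between the fingers and case4 below 0.1 N and contact force between the fingers and cover below 0.1 N), for 0.2 s.
3. the carriage is at its stop (value of joint carriage above 0.1665 m), for 0.2 s.
4. the start button is fully down (value of joint start above 0.005 m), for 0.05 s.
At the end, for the whole second after the job is handed in: Cast upright on the mat (centre within 45 x 55 mm of the mat's); every case level in one registered stack on the carriage (14 mm, 0.15 rad, height 3 mm), cover on top; carriage at its stop (within 3.5 mm); button pressed and up again; all at rest (x of cast in the frame of mat between -0.045 and 0.045 m and y of cast in the frame of mat between -0.055 and 0.055 m and angle between cast's own z axis and vertical below 0.08 rad and height (world z) of cast below 0.009 m and horizontal distance between each of case1, case2, case3, case4, cover and nest below 0.014 m and angle between each of case1, case2, case3, case4, cover's own z axis and vertical below 0.06 rad and angle between the x axis of each of case1, case2, case3, case4, cover and the x axis of nest, either way round below 0.15 rad and (z of case1 in the frame of nest between -0.003 and 0.003 m or z of case1 in the frame of nest between 0.019 and 0.025 m or z of case1 in the frame of nest between 0.041 and 0.047 m) and (z of case2 in the frame of nest between -0.003 and 0.003 m or z of case2 in the frame of nest between 0.019 and 0.025 m or z of case2 in the frame of nest between 0.041 and 0.047 m) and (z of case3 in the frame of nest between -0.003 and 0.003 m or z of case3 in the frame of nest between 0.019 and 0.025 m or z of case3 in the frame of nest between 0.041 and 0.047 m) and (z of case4 in the frame of nest between -0.003 and 0.003 m or z of case4 in the frame of nest between 0.019 and 0.025 m or z of case4 in the frame of nest between 0.041 and 0.047 m) and (z of cover in the frame of nest between 0.041 and 0.047 m or z of cover in the frame of nest between 0.063 and 0.069 m) and z of cover in the frame of case1 above 0.017 m and z of cover in the frame of case2 above 0.017 m and z of cover in the frame of case3 above 0.017 m and z of cover in the frame of case4 above 0.017 m and value of joint carriage above 0.1665 m and value of joint start below 0.0015 m and linear speed of each of cast, cover below 0.02 m/s); the robot touches nothing.
It fails at once if a bystander was disturbed (moved 40 mm or more) (distance of any of water, monomer, dropper, papercup, waxknife, buff from where it was at the start of the episode above 0.04 m).
It fails at once if the carriage was slammed (faster than 0.35 m/s) (velocity of joint carriage above 0.35 m/s).
It fails at once if the button was pressed before the carriage was at its stop (value of joint start above 0.004 m and value of joint carriage below 0.1645 m).
Of case1, case2, case3, case4 only 2 to 3 are there at a start; the rules pass over those that are not, and their reading is None.
At some moment in a run one of cast, case1, case2, case3, case4 may be knocked a few centimetres aside while the robot is not near it.
Once in a run the grip may slacken for a moment while it holds something.
It also fails if it takes over 210 s, if anything falls off the work surface, if the arm or the gripper's body presses on something with over 40 N, if the wrist force passes 120 N, or if a joint passes its speed limit or range.

## Working session

There is one attempt and no reset: what is moved stays moved. The work goes in short steps, Python scripts to look and compute and a tool call to move; the robot and the scene stay as the last step left them, time stands still between calls to the robot, and variables do not carry over. Pictures are saved under pics/ and viewed, about 12 in all and at most 16, crops included, and the job is handed in when it is done.

Besides the shell and the picture viewer there is one more tool, called after "Request:" as a command line: name --argument value ..., lists and objects as JSON in quotes. drive_tool: Moves the arm, as the interface text tells. Shift numbers are shares of 30 cm and turn numbers shares of 120 degrees, none past 1 either way. Its arguments: {"type":"object","properties":{"plan":{"type":"array","items":{"type":"array","items":{"type":"array","items":{"type":"number"}}}},"hand":{"type":"number"},"grip_force":{"type":"number"}},"required":["plan"]}

```bash
mkdir -p pics && ls && cat > h.py <<'E'
import numpy as np, cv2, json
from bench import read_state, snapshot, close_job
from scipy.spatial.transform import Rotation as R
def snap(n,f):
    s=snapshot(n); cv2.imwrite(f'pics/{f}.png',s['color'][:,:,::-1])
    np.savez(f'pics/{f}.npz',K=s['K'],T=s['world_from_camera'],**({'d':s['dist']} if 'dist' in s else {})); return s
def ray(f,u,v):
    z=np.load(f'pics/{f}.npz');K,T=z['K'],z['T']
    p=np.linalg.inv(K)@[u,v,1]; d=T[:3,:3]@[p[0],-p[1],-p[2]]; return T[:3,3],d
def at(f,u,v,h):
    o,d=ray(f,u,v); return o+d*(h-o[2])/d[2]
def tri(f1,a,f2,b):
    o1,d1=ray(f1,*a);o2,d2=ray(f2,*b)
    A=np.array([d1,-d2]).T; s=np.linalg.lstsq(A,o2-o1,rcond=None)[0]
    p,q=o1+s[0]*d1,o2+s[1]*d2; return (p+q)/2,np.linalg.norm(p-q)
def proj(f,P):
    z=np.load(f'pics/{f}.npz');K,T=z['K'],z['T']
    c=np.linalg.inv(T)@np.r_[P,1]; p=K@[c[0],-c[1],-c[2]]; return p[:2]/p[2]
def move(P,yaw=None):
    """needed shift/turn in tool axes fractions, for tool-down with tool x at yaw"""
    s=read_state(); M=R.from_rotvec(s['ee_rot']); d=M.inv().apply(np.array(P)-s['position'])
    t=np.zeros(3)
    if yaw is not None:
        g=R.from_euler('z',yaw)*R.from_euler('x',np.pi); t=(M.inv()*g).as_rotvec()
    return (d/.3).round(4),(np.degrees(t)/120).round(4)
E
python3 - <<'E'
from h import *
for n in('scene','top','wrist'):
    s=snap(n,n+'0'); print(n,s.keys(),s['K'].round(1).tolist(),s['world_from_camera'].round(3).tolist())
s=read_state();print(s); print(R.from_rotvec(s['ee_rot']).as_matrix().round(3))
E
```

```text
pics
scene dict_keys(['color', 'K', 'world_from_camera']) [[481.1, 0.0, 323.3], [0.0, 481.1, 241.7], [0.0, 0.0, 1.0]] [[0.388, -0.788, 0.478, 1.029], [0.922, 0.338, -0.19, -0.209], [-0.012, 0.515, 0.857, 1.114], [0.0, 0.0, 0.0, 1.0]]
top dict_keys(['color', 'K', 'world_from_camera']) [[547.6, 0.0, 321.3], [0.0, 547.6, 243.3], [0.0, 0.0, 1.0]] [[-0.005, 0.985, -0.175, 0.243], [-1.0, -0.004, 0.007, 0.012], [0.006, 0.175, 0.985, 1.703], [0.0, 0.0, 0.0, 1.0]]
wrist dict_keys(['color', 'K', 'world_from_camera']) [[391.2, 0.0, 317.5], [0.0, 391.2, 240.7], [0.0, 0.0, 1.0]] [[0.304, 0.912, 0.276, 0.256], [-0.953, 0.292, 0.086, -0.523], [-0.002, -0.29, 0.957, 0.383], [0.0, 0.0, 0.0, 1.0]]
{'clock': 0.15, 'q': array([-1.38296490e+00,  2.76458767e-01,  1.50580503e+00, -2.17780461e-05,
        1.36067276e+00, -1.21005653e-01]), 'dq': array([ 0.0014925 , -0.00304114, -0.00414597,  0.00098919, -0.00357077,
        0.0018685 ]), 'joint_efforts': array([ 1.66255246e-03, -4.04925835e+01, -2.37431127e+01,  7.03130616e-02,
        3.14839440e-02, -8.47252295e-05]), 'position': array([ 0.17468329, -0.54741898,  0.21581313]), 'ee_rot': array([-3.10288367e+00, -4.82995091e-01,  1.03910224e-04]), 'ft_force': array([ 0.1770135 ,  0.05569518, -0.49733381]), 'wrist_torque': array([ 0.01472555, -0.00282924,  0.00699132]), 'grip_width': 0.0936451743739665}
[[ 0.953  0.304 -0.   ]
 [ 0.304 -0.953  0.001]
 [ 0.    -0.001 -1.   ]]
```

View pics/scene0.png

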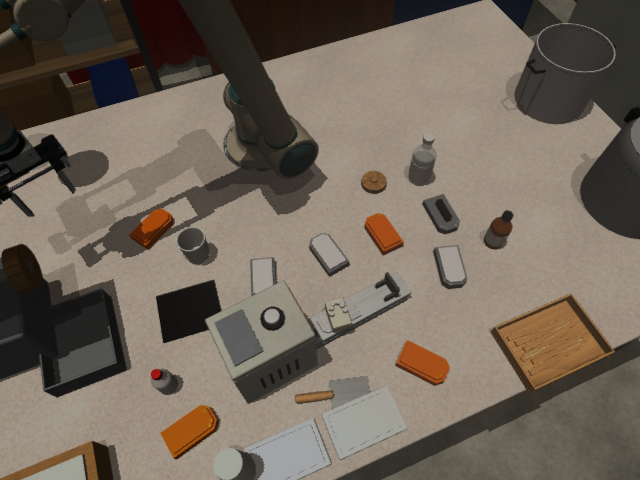

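View pics/top0.png

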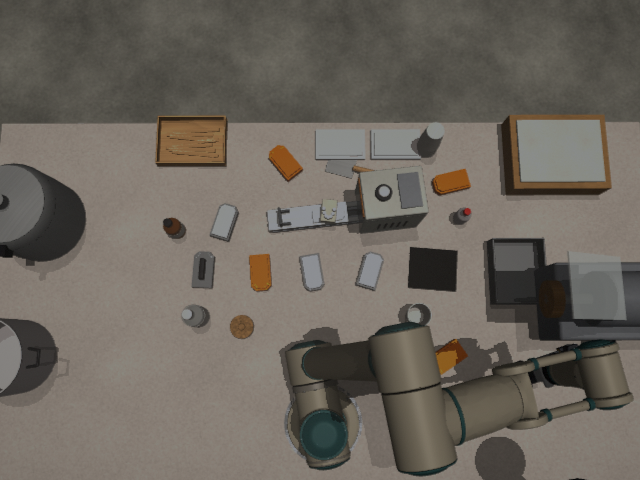

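The scene view shows three grey cases with white panels, at (328,253), (263,272) and (451,266), and the cover with its black bar at (441,213). The mat is at (190,310), the cast on the carriage at (338,314), and the button at (272,318). The look-alikes are orange, at (384,233), (423,362), (190,431) and (152,228), and I leave those alone. The chosen targets are grey; next I check them in enlarged crops.

```bash
python3 - <<'E'
import cv2
a=cv2.imread('pics/top0.png')[160:320,180:480]
b=cv2.imread('pics/scene0.png')[190:370,150:480]
cv2.imwrite('pics/topc.png',cv2.resize(a,None,fx=2.666,fy=2.666,interpolation=cv2.INTER_CUBIC)); 
cv2.imwrite('pics/scenec.png',cv2.resize(b,None,fx=2.4,fy=2.4,interpolation=cv2.INTER_CUBIC))
E
```

```text
(no output)
```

View pics/topc.png

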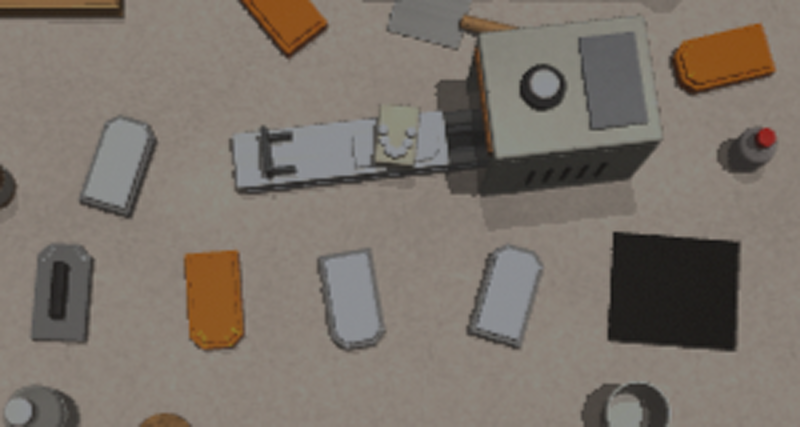

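View pics/scenec.png

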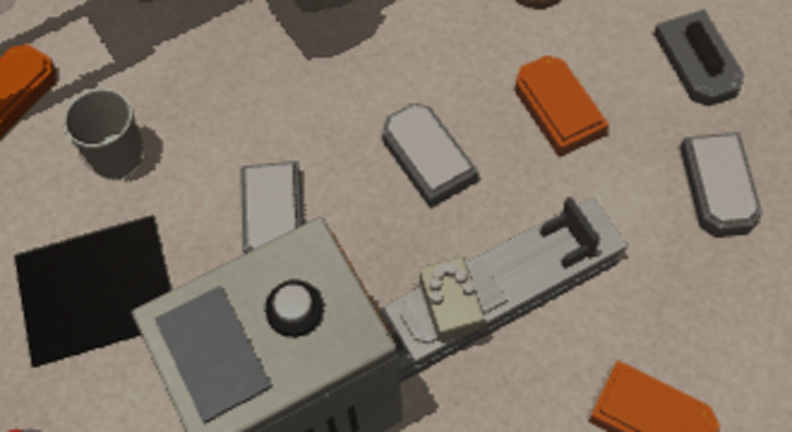

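Top crop (x2.666, offset 180,160): case A is at (118,162) with chamfers up, B at (352,300) with chamfers down, and C at (507,293) with chamfers up. The cover is at (63,293) with chamfers up, the cast at (397,133), the button at (543,85) and the mat at (674,292). Everything chosen is grey or black, as described.

```bash
cat >> h.py <<'E'
def T(u,v): return 180+u/2.6667,160+v/2.6667
def S(u,v): return 150+u/2.4,190+v/2.4
def rows(P,yaw,n=8,v=.045,w=8.0):
    """rows (tool fractions) taking the measured pose to P,yaw(deg), both finishing together if possible"""
    s=read_state(); p=s['position'].copy(); M=R.from_rotvec(s['ee_rot']); P=np.array(P,float)
    g=R.from_euler('z',yaw,degrees=True)*R.from_euler('x',np.pi)
    N=max(1,int(np.ceil(max(np.linalg.norm(P-p)/v,np.degrees((M.inv()*g).magnitude())/w))))
    out=[];dp=(P-p)/N; dr=(M.inv()*g).as_rotvec()/N
    for k in range(N):
        out.append((M.inv().apply(dp)/.3).round(4).tolist()+(np.degrees(dr)/120).round(4).tolist()); M=M*R.from_rotvec(dr)
    print('N',N,'q6 est',round(np.arctan2(P[1],P[0])+np.pi/2-np.radians(yaw),2))
    for r in out: print([float(x) for x in r])
def st():
    s=read_state(); M=R.from_rotvec(s['ee_rot']).as_matrix()
    print('t',round(s['clock'],2),'p',s['position'].round(4),'yaw',np.degrees(np.arctan2(M[1,0],M[0,0])).round(2),'tilt',np.degrees(np.arccos(-M[2,2])).round(2),'f',s['ft_force'].round(2),'w',round(s['grip_width'],4),'q',s['q'].round(2))
E
python3 - <<'E'
from h import *
h=.028
for n,a,b,z in(('A',(131,118),(106,206),.028),('B',(358,344),(345,254),.028),('C',(519,248),(496,338),.028),('cov',(66,246),(60,340),.02),('castL',(397,104),(398,164),.07),
 ('deckfar',(447,168),(237,187),.034),('decknear',(447,113),(233,135),.034),('hoodroof',(478,35),(640,17),.207),('hoodroof2',(490,155),(658,140),.207),('matx',(614,234),(611,344),.004),('maty',(739,241),(735,349),.004)):
    p,q=at('top0',*T(*a),z),at('top0',*T(*b),z); d=p-q
    print(n,p.round(3),q.round(3),'mid',((p+q)/2).round(3),'yaw',np.degrees(np.arctan2(d[1],d[0])).round(1),'len',np.linalg.norm(d).round(3))
# two-view heights
for n,a,b in(('A',(118,162),(722,176)),('B',(352,300),(430,150)),('cast',(397,133),(454,297)),('button',(544,84),(294,302)),('barcov',(60,290),(706,48)),('mat',(675,292),(92,292)),('plate',(264,150),(585,222))):
    print(n,*[x.round(3) for x in tri('top0',T(*a),'scene0',S(*b))])
E
```

```text
A [0.667 0.289 0.028] [0.562 0.316 0.028] mid [0.614 0.303 0.028] yaw -14.1 len 0.109
B [0.399 0.023 0.028] [0.504 0.037 0.028] mid [0.451 0.03  0.028] yaw -172.0 len 0.106
C [ 0.51  -0.165  0.028] [ 0.405 -0.136  0.028] mid [ 0.458 -0.15   0.028] yaw -15.4 len 0.108
cov [0.516 0.363 0.02 ] [0.406 0.366 0.02 ] mid [0.461 0.364 0.02 ] yaw -1.8 len 0.11
castL [ 0.672 -0.023  0.07 ] [ 0.601 -0.024  0.07 ] mid [ 0.636 -0.024  0.07 ] yaw 0.5 len 0.071
deckfar [ 0.604 -0.082  0.034] [0.582 0.163 0.034] mid [0.593 0.04  0.034] yaw -84.9 len 0.246
decknear [ 0.67  -0.083  0.034] [0.645 0.168 0.034] mid [0.657 0.043 0.034] yaw -84.2 len 0.253
hoodroof [ 0.711 -0.107  0.207] [ 0.731 -0.281  0.207] mid [ 0.721 -0.194  0.207] yaw 96.4 len 0.175
hoodroof2 [ 0.58  -0.118  0.207] [ 0.596 -0.295  0.207] mid [ 0.588 -0.206  0.207] yaw 95.0 len 0.178
matx [ 0.53  -0.28   0.004] [ 0.4   -0.272  0.004] mid [ 0.465 -0.276  0.004] yaw -3.5 len 0.13
maty [ 0.521 -0.427  0.004] [ 0.393 -0.416  0.004] mid [ 0.457 -0.422  0.004] yaw -4.9 len 0.128
A [0.613 0.303 0.034] 0.0
B [0.452 0.032 0.016] 0.006
cast [ 0.639 -0.021  0.067] 0.004
button [ 0.652 -0.172  0.228] 0.003
barcov [0.463 0.367 0.035] 0.005
mat [ 0.461 -0.351 -0.002] 0.0
plate [0.619 0.131 0.071] 0.004
```

```bash
python3 -c "
from h import *
rows((.50,-.02,.33),90)"
```

```text
N 15 q6 est -0.04
[0.1045, -0.0897, -0.0252, -0.0, -0.0, -0.0402]
[0.1117, -0.0806, -0.0253, -0.0, -0.0, -0.0402]
[0.118, -0.0709, -0.0253, -0.0, -0.0, -0.0402]
[0.1236, -0.0608, -0.0253, -0.0, -0.0, -0.0402]
[0.1283, -0.0502, -0.0253, -0.0, -0.0, -0.0402]
[0.132, -0.0392, -0.0253, -0.0, -0.0, -0.0402]
[0.1348, -0.028, -0.0253, -0.0, -0.0, -0.0402]
[0.1367, -0.0166, -0.0253, -0.0, -0.0, -0.0402]
[0.1376, -0.005, -0.0253, -0.0, -0.0, -0.0402]
[0.1376, 0.0066, -0.0253, -0.0, -0.0, -0.0402]
[0.1365, 0.0181, -0.0253, -0.0, -0.0, -0.0402]
[0.1345, 0.0295, -0.0254, -0.0, -0.0, -0.0402]
[0.1315, 0.0407, -0.0254, -0.0, -0.0, -0.0402]
[0.1277, 0.0516, -0.0254, -0.0, -0.0, -0.0402]
[0.1229, 0.0622, -0.0254, -0.0, -0.0, -0.0402]
```

Request:
drive_tool --plan '[[[0.104, -0.09, -0.025, 0, 0, -0.04], [0.112, -0.08, -0.025, 0, 0, -0.04], [0.118, -0.071, -0.025, 0, 0, -0.04], [0.124, -0.061, -0.025, 0, 0, -0.04], [0.128, -0.05, -0.025, 0, 0, -0.04], [0.132, -0.039, -0.025, 0, 0, -0.04], [0.135, -0.028, -0.025, 0, 0, -0.04], [0.137, -0.017, -0.025, 0, 0, -0.04]]]' --hand 1

```text
clock: 0.95
position: [0.3484, -0.2583, 0.2739]
ee_rot: [-2.754, -1.496, -0.001]
ft_force: [0.4, 0.1, 0.7]
grip_width: 0.0938
```

Request:
drive_tool --plan '[[[0.138, -0.005, -0.025, 0, 0, -0.04], [0.138, 0.007, -0.025, 0, 0, -0.04], [0.136, 0.018, -0.025, 0, 0, -0.04], [0.134, 0.03, -0.025, 0, 0, -0.04], [0.131, 0.041, -0.025, 0, 0, -0.04], [0.128, 0.052, -0.025, 0, 0, -0.04], [0.123, 0.062, -0.025, 0, 0, -0.04], [0, 0, 0, 0, 0, 0]]]'

```text
clock: 1.75
position: [0.5, 0.0069, 0.3296]
ee_rot: [-2.17, -2.264, -0.009]
ft_force: [-0.1, 0.0, -0.4]
grip_width: 0.094
```

```bash
python3 -c "
from h import *
st()
rows((.637,-.02,.25),90)"
```

```text
t 1.75 p [0.5    0.0069 0.3296] yaw 92.45 tilt 0.46 f [-0.08  0.01 -0.42] w 0.094 q [-0.13  0.12  1.44  0.01  1.59 -0.17]
N 4 q6 est -0.03
[-0.0278, 0.1131, 0.0661, -0.0, -0.001, 0.0051]
[-0.0264, 0.1134, 0.0662, -0.0, -0.001, 0.0051]
[-0.0251, 0.1137, 0.0663, -0.0, -0.001, 0.0051]
[-0.0237, 0.1139, 0.0663, -0.0, -0.001, 0.0051]
```

Request:
drive_tool --plan '[[[-0.028, 0.113, 0.066, 0, -0.001, 0.005], [-0.026, 0.113, 0.066, 0, -0.001, 0.005], [-0.025, 0.114, 0.066, 0, -0.001, 0.005], [-0.024, 0.114, 0.066, 0, -0.001, 0.005], [0, 0, 0, 0, 0, 0], [0, 0, 0, 0, 0, 0], [0, 0, 0, 0, 0, 0], [0, 0, 0, 0, 0, 0]]]'

```text
clock: 2.55
position: [0.637, -0.023, 0.2472]
ee_rot: [-2.224, -2.218, 0.009]
ft_force: [0.5, -1.3, 0.1]
grip_width: 0.0936
```

```bash
python3 -c "
from h import *
st(); snap('wrist','w1')"
```

```text
t 2.55 p [ 0.637  -0.023   0.2472] yaw 89.86 tilt 0.34 f [ 0.49 -1.3   0.13] w 0.0936 q [-0.14  0.36  1.3  -0.    1.48 -0.14]
```

View pics/w1.png

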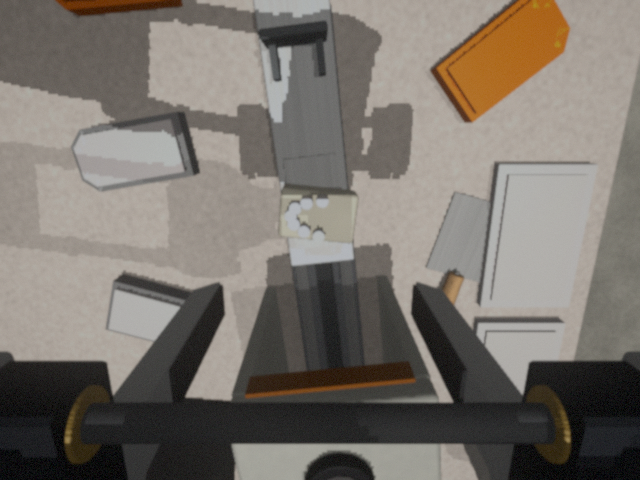

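Wrist view: the cast block has corners at about (281,188), (357,192), (354,242) and (279,237). The deck edges run from (257,20) to (281,187) on the left and (332,20) to (347,187) on the right; the push plate top is at (293,32).

```bash
python3 -c "
from h import *
c=[at('w1',*p,.07) for p in((281,188),(357,192),(354,242),(279,237))]
print(np.round(c,3)[:,:2].tolist(),np.mean(c,0).round(4)); d=c[1]+c[2]-c[0]-c[3]; print('cast yaw',np.degrees(np.arctan2(d[1],d[0])),np.linalg.norm(d)/2)
for q in(((257,20),(281,187)),((332,20),(347,187))):
    a,b=[at('w1',*p,.034) for p in q]; e=b-a; print(a.round(3),b.round(3),np.degrees(np.arctan2(e[1],e[0])).round(2))
print('2view cast',tri('w1',(318,190),'top0',T(398,164)), tri('w1',(318,215),'top0',T(397,134)))
for p in((260,37),(326,24),(293,30)): print('plate',at('w1',*p,.078).round(3))
print('panel front',at('w1',293,265,.04),at('w1',354,261,.04),'hood',at('w1',250,385,.195),at('w1',413,370,.195))
rows((.637,-.022,.10),90)"
```

```text
[[0.604, 0.004], [0.671, 0.001], [0.67, -0.046], [0.601, -0.041]] [ 0.6366 -0.0203  0.07  ]
cast yaw -3.586851453552604 0.06827927576077958
[0.584 0.145 0.034] [ 0.601 -0.001  0.034] -83.52
[0.649 0.145 0.034] [ 0.665 -0.001  0.034] -83.76
2view cast (array([ 0.63693378, -0.02670987, -0.09652075]), np.float64(0.0022607816641947343)) (array([ 0.63742212, -0.02259119,  0.0626632 ]), np.float64(0.0019033009612833042))
plate [0.592 0.123 0.078]
plate [0.643 0.132 0.078]
plate [0.618 0.128 0.078]
panel front [ 0.61110566 -0.0794959   0.04      ] [ 0.67323895 -0.07520068  0.04      ] hood [ 0.59202787 -0.10593739  0.195     ] [ 0.69900578 -0.09429589  0.195     ]
N 4 q6 est -0.03
[0.0013, 0.0005, 0.1229, -0.0005, 0.0004, -0.0003]
[0.0012, 0.0004, 0.1229, -0.0005, 0.0004, -0.0003]
[0.001, 0.0002, 0.1229, -0.0005, 0.0004, -0.0003]
[0.0009, 0.0001, 0.1229, -0.0005, 0.0004, -0.0003]
```

Request:
drive_tool --plan '[[[0.001, 0, 0.125, 0, 0, 0.012], [0.001, 0, 0.125, 0, 0, 0.012], [0, 0, 0.125, 0, 0, 0], [0, 0, 0.125, 0, 0, 0], [0, 0, 0.08, 0, 0, 0], [0, 0, 0.03, 0, 0, 0], [0, 0, 0, 0, 0, 0], [0, 0, 0, 0, 0, 0]]]'

```text
clock: 3.4
position: [0.6391, -0.023, 0.073]
ee_rot: [2.268, 2.149, 0.013]
ft_force: [0.9, 0.2, -0.1]
grip_width: 0.0939
```

```bash
python3 -c "
from h import *
st()
rows((.637,-.021,.058),87)"
```

```text
t 3.4 p [ 0.6391 -0.023   0.073 ] yaw 86.91 tilt 1.12 f [ 0.92  0.17 -0.05] w 0.0939 q [-0.14  0.47  1.58 -0.    1.07 -0.09]
N 1 q6 est 0.02
[0.0065, -0.0082, 0.0497, 0.0089, 0.0028, -0.0007]
```

Request:
drive_tool --plan '[[[0.006, -0.008, 0.04, 0.009, 0.003, 0], [0, 0, 0.01, 0, 0, 0], [0, 0, 0, 0, 0, 0], [0, 0, 0, 0, 0, 0], [0, 0, 0, 0, 0, 0], [0, 0, 0, 0, 0, 0], [0, 0, 0, 0, 0, 0], [0, 0, 0, 0, 0, 0]]]'

```text
clock: 4.2
position: [0.6406, -0.0214, 0.0622]
ee_rot: [2.276, 2.157, 0.009]
ft_force: [-0.6, -0.0, 0.1]
grip_width: 0.094
```

Request:
drive_tool --plan '[[[0, 0, 0, 0, 0, 0], [0, 0, 0, 0, 0, 0], [0, 0, 0, 0, 0, 0], [0, 0, 0, 0, 0, 0], [0, 0, 0, 0, 0, 0], [0, 0, 0, 0, 0, 0], [0, 0, 0, 0, 0, 0], [0, 0, 0, 0, 0, 0]]]' --hand -1 --grip_force 30

```text
clock: 5.0
position: [0.6391, -0.0214, 0.0621]
ee_rot: [2.277, 2.158, 0.006]
ft_force: [0.3, -0.7, 0.3]
grip_width: 0.0699
```

```bash
python3 -c "
from h import *
st()
rows((.637,-.021,.25),87)"
```

```text
t 5.0 p [ 0.6391 -0.0214  0.0621] yaw 86.93 tilt 0.31 f [ 0.29 -0.72  0.25] w 0.0699 q [-0.14  0.48  1.58  0.    1.07 -0.09]
N 5 q6 est 0.02
[0.0002, -0.0007, -0.1253, 0.0005, 0.0, -0.0001]
[0.0002, -0.0009, -0.1253, 0.0005, 0.0, -0.0001]
[0.0002, -0.001, -0.1253, 0.0005, 0.0, -0.0001]
[0.0002, -0.0011, -0.1253, 0.0005, 0.0, -0.0001]
[0.0002, -0.0013, -0.1253, 0.0005, 0.0, -0.0001]
```

Request:
drive_tool --plan '[[[0, 0, -0.08, 0, 0, 0], [0, 0, -0.125, 0, 0, 0], [0, 0, -0.125, 0, 0, 0], [0, -0.13, -0.12, 0, 0, 0], [0, -0.15, -0.02, 0, 0, 0], [0, -0.15, 0, 0, 0, 0], [0, -0.15, 0, 0, 0, 0], [-0.08, 0, 0, 0, 0, 0]]]'

```text
clock: 5.8
position: [0.4606, -0.0333, 0.1992]
ee_rot: [-2.276, -2.163, -0.004]
ft_force: [0.6, -0.4, -2.4]
grip_width: 0.0702
```

```bash
python3 -c "
from h import *
st()
rows((.461,-.35,.10),87)"
```

```text
t 5.8 p [ 0.4606 -0.0333  0.1992] yaw 87.08 tilt 0.2 f [ 0.63 -0.43 -2.44] w 0.0702 q [-0.23  0.12  1.76  0.    1.27 -0.18]
N 8 q6 est -0.6
[-0.1319, 0.0068, 0.0409, 0.0, -0.0002, 0.0001]
[-0.1319, 0.0069, 0.041, 0.0, -0.0002, 0.0001]
[-0.1319, 0.0069, 0.041, 0.0, -0.0002, 0.0001]
[-0.1318, 0.0069, 0.0411, 0.0, -0.0002, 0.0001]
[-0.1318, 0.007, 0.0411, 0.0, -0.0002, 0.0001]
[-0.1318, 0.007, 0.0412, 0.0, -0.0002, 0.0001]
[-0.1318, 0.007, 0.0412, 0.0, -0.0002, 0.0001]
[-0.1318, 0.007, 0.0413, 0.0, -0.0002, 0.0001]
```

Request:
drive_tool --plan '[[[-0.132, 0.007, 0, 0, 0, 0], [-0.132, 0.007, 0, 0, 0, 0], [-0.132, 0.007, 0.02, 0, 0, 0], [-0.132, 0.007, 0.04, 0, 0, 0], [-0.132, 0.007, 0.07, 0, 0, 0], [-0.132, 0.007, 0.07, 0, 0, 0], [-0.132, 0.007, 0.07, 0, 0, 0], [-0.11, 0.007, 0.06, 0, 0, 0]]]'

```text
clock: 6.6
position: [0.4632, -0.3535, 0.0983]
ee_rot: [2.265, 2.162, 0.015]
ft_force: [-0.0, 0.3, -2.6]
grip_width: 0.0702
```

Request:
drive_tool --plan '[[[0, 0, 0.04, 0, 0, 0], [0, 0, 0.04, 0, 0, 0], [0, 0, 0, 0, 0, 0], [0, 0, 0, 0, 0, 0], [0, 0, 0, 0, 0, 0], [0, 0, 0, 0, 0, 0], [0, 0, 0, 0, 0, 0], [0, 0, 0, 0, 0, 0]]]'

```text
clock: 7.4
position: [0.4634, -0.3554, 0.071]
ee_rot: [2.27, 2.159, 0.016]
ft_force: [0.1, -0.6, -2.1]
grip_width: 0.0696
```

```bash
python3 -c "
from h import *
st()
rows((.461,-.35,.027),87)"
```

```text
t 7.4 p [ 0.4634 -0.3554  0.071 ] yaw 87.14 tilt 0.76 f [ 0.14 -0.6  -2.14] w 0.0696 q [-0.78  0.4   1.71  0.01  1.03 -0.74]
N 1 q6 est -0.6
[0.0173, -0.0107, 0.1466, 0.0063, -0.0005, 0.0012]
```

Request:
drive_tool --plan '[[[0, 0, 0.07, 0.006, 0, 0], [0, 0, 0.06, 0, 0, 0], [0, 0, 0.01, 0, 0, 0], [0, 0, 0.004, 0, 0, 0], [0, 0, 0.004, 0, 0, 0], [0, 0, 0, 0, 0, 0], [0, 0, 0, 0, 0, 0], [0, 0, 0, 0, 0, 0]]]'

```text
clock: 8.2
position: [0.4667, -0.3574, 0.0309]
ee_rot: [2.268, 2.159, 0.002]
ft_force: [-0.5, 0.2, -2.0]
grip_width: 0.0698
```

```bash
python3 -c "
from h import *
st()"
```

```text
t 8.2 p [ 0.4667 -0.3574  0.0309] yaw 87.18 tilt 0.57 f [-0.49  0.22 -1.96] w 0.0698 q [-0.77  0.45  1.74  0.    0.94 -0.72]
```

Request:
drive_tool --plan '[[[-0.008, 0, 0.006, 0, 0, 0], [0, 0, 0.006, 0, 0, 0], [0, 0, 0.004, 0, 0, 0], [0, 0, 0.004, 0, 0, 0], [0, 0, 0, 0, 0, 0], [0, 0, 0, 0, 0, 0], [0, 0, 0, 0, 0, 0], [0, 0, 0, 0, 0, 0]]]'

```text
clock: 9.0
position: [0.4671, -0.3608, 0.0263]
ee_rot: [2.267, 2.158, 0.002]
ft_force: [-0.2, 1.4, -0.8]
grip_width: 0.0698
```

```bash
python3 -c "
from h import *
st()"
```

```text
t 9.0 p [ 0.4671 -0.3608  0.0263] yaw 87.18 tilt 0.7 f [-0.21  1.44 -0.77] w 0.0698 q [-0.78  0.46  1.75  0.    0.93 -0.73]
```

Request:
drive_tool --plan '[[[0, 0, 0.003, 0, 0, 0], [0, 0, 0, 0, 0, 0], [0, 0, 0, 0, 0, 0], [0, 0, 0, 0, 0, 0], [0, 0, 0, 0, 0, 0], [0, 0, 0, 0, 0, 0], [0, 0, 0, 0, 0, 0], [0, 0, 0, 0, 0, 0]]]'

```text
clock: 9.8
position: [0.4671, -0.3609, 0.0263]
ee_rot: [2.267, 2.158, 0.002]
ft_force: [-0.9, 0.4, 0.4]
grip_width: 0.0702
```

Request:
drive_tool --plan '[[[0, 0, 0, 0, 0, 0], [0, 0, 0, 0, 0, 0], [0, 0, 0, 0, 0, 0], [0, 0, 0, 0, 0, 0], [0, 0, 0, 0, 0, 0], [0, 0, 0, 0, 0, 0], [0, 0, -0.02, 0, 0, 0], [0, 0, -0.05, 0, 0, 0]]]' --hand 1

```text
clock: 10.6
position: [0.4666, -0.3603, 0.0463]
ee_rot: [2.268, 2.159, 0.002]
ft_force: [0.5, 0.9, -0.2]
grip_width: 0.0937
```

Request:
drive_tool --plan '[[[0, 0, -0.13, 0, 0, 0], [0, 0, -0.13, 0, 0, 0], [0, 0, -0.13, 0, 0, 0], [0, 0, -0.13, 0, 0, 0], [0, 0, -0.1, 0, 0, 0], [0, 0, 0, 0, 0, 0], [0, 0, 0, 0, 0, 0], [0, 0, 0, 0, 0, 0]]]'

```text
clock: 11.4
position: [0.4646, -0.3586, 0.2428]
ee_rot: [2.266, 2.157, 0.003]
ft_force: [-0.1, -0.3, -0.4]
grip_width: 0.0939
```

```bash
python3 -c "
from h import *
st();snap('wrist','w2')
rows((.458,-.15,.21),165)"
```

```text
t 11.4 p [ 0.4646 -0.3586  0.2428] yaw 87.17 tilt 0.75 f [-0.05 -0.27 -0.42] w 0.0939 q [-0.78  0.27  1.44  0.    1.41 -0.73]
N 10 q6 est -1.63
[0.0693, -0.0056, 0.0102, 0.0002, 0.0006, -0.0649]
[0.0694, 0.0038, 0.0103, 0.0002, 0.0006, -0.0649]
[0.0683, 0.0132, 0.0104, 0.0002, 0.0006, -0.0649]
[0.0658, 0.0223, 0.0105, 0.0002, 0.0006, -0.0649]
[0.0622, 0.031, 0.0105, 0.0002, 0.0006, -0.0649]
[0.0574, 0.0392, 0.0106, 0.0002, 0.0006, -0.0649]
[0.0516, 0.0466, 0.0106, 0.0002, 0.0006, -0.0649]
[0.0448, 0.0531, 0.0107, 0.0002, 0.0006, -0.0649]
[0.0371, 0.0587, 0.0107, 0.0002, 0.0006, -0.0649]
[0.0288, 0.0632, 0.0107, 0.0002, 0.0006, -0.0649]
```

View pics/w2.png

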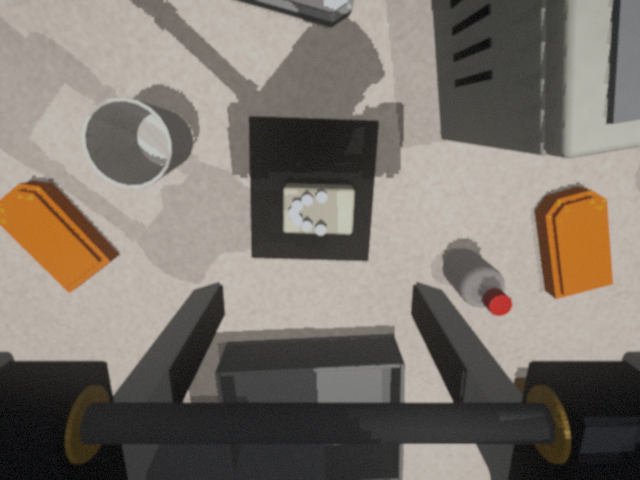

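The cast stands on the mat near its centre: cast (318,210), mat spanning (250–378, 117–260). Case C's edge is just visible at the top.

Request:
drive_tool --plan '[[[0.069, -0.006, 0.01, 0, 0, -0.065], [0.069, 0.004, 0.01, 0, 0, -0.065], [0.068, 0.013, 0.01, 0, 0, -0.065], [0.066, 0.022, 0.01, 0, 0, -0.065], [0.062, 0.031, 0.01, 0, 0, -0.065], [0.057, 0.039, 0.01, 0, 0, -0.065], [0.052, 0.047, 0.01, 0, 0, -0.065], [0.045, 0.053, 0.01, 0, 0, -0.065]]]'

```text
clock: 12.25
position: [0.4493, -0.1845, 0.2018]
ee_rot: [-0.761, -3.032, -0.008]
ft_force: [0.4, 0.5, -0.2]
grip_width: 0.0939
```

Request:
drive_tool --plan '[[[0.037, 0.059, 0.01, 0, 0, -0.065], [0.029, 0.063, 0.01, 0, 0, -0.065], [0, 0, 0, 0, 0, 0], [0, 0, 0, 0, 0, 0], [0, 0, 0, 0, 0, 0], [0, 0, 0, 0, 0, 0], [0, 0, 0, 0, 0, 0], [0, 0, 0, 0, 0, 0]]]'

```text
clock: 13.05
position: [0.4417, -0.1402, 0.1886]
ee_rot: [-0.332, -3.095, -0.018]
ft_force: [0.4, -0.2, -0.1]
grip_width: 0.0938
```

```bash
cat >> h.py <<'E'
def panel(f,h,near):
    """brightest white blob near expected world point: centre, long-axis yaw (mod 180), size at height h"""
    im=cv2.imread(f'pics/{f}.png'); u,v=proj(f,near).round().astype(int)
    hsv=cv2.cvtColor(im,cv2.COLOR_BGR2HSV); print('hsv at',(u,v),hsv[v,u])
    c0=cv2.medianBlur(im,5)[v,u].astype(int); m=(np.abs(cv2.medianBlur(im,3).astype(int)-c0).max(2)<16).astype(np.uint8)
    m=cv2.morphologyEx(m,cv2.MORPH_OPEN,np.ones((5,5)))
    n,l,s,c=cv2.connectedComponentsWithStats(m); k=l[v,u]; print('area',s[k])
    cs=max(cv2.findContours((l==k).astype(np.uint8),0,1)[0],key=cv2.contourArea)
    W=np.array([at(f,*p[0],h)[:2] for p in cs],np.float32); (cx,cy),(a,b),t=cv2.minAreaRect(W)
    if a<b: a,b,t=b,a,t+90
    print('rect',round(cx,4),round(cy,4),'size',round(a,3),round(b,3),'yaw',round((t+90)%180-90,1))
E
python3 -c "
from h import *
st();snap('wrist','w3')
panel('w3',.028,(.458,-.15,.028))"
```

```text
t 13.05 p [ 0.4417 -0.1402  0.1886] yaw 167.77 tilt 1.79 f [ 0.37 -0.23 -0.07] w 0.0938 q [-0.46  0.14  1.75  0.    1.28 -1.82]
hsv at (np.int64(310), np.int64(250)) [ 13  19 124]
area [ 281  209   61   54 2834]
rect 0.4459 -0.1471 size 0.053 0.048 yaw 77.7
```

View pics/w3.png

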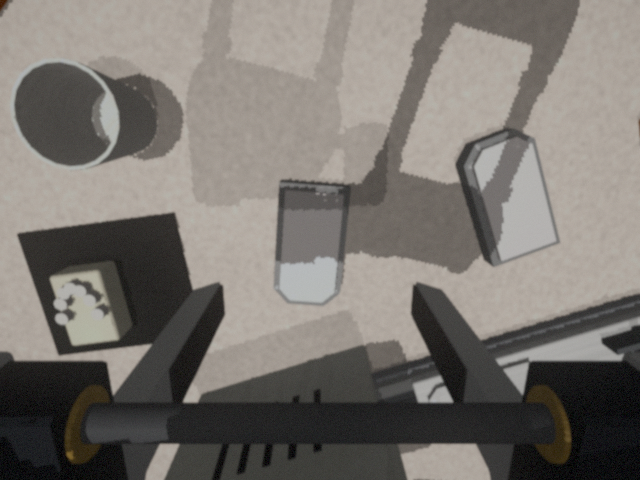

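Case C has its square end at (316,189) and chamfer end at (309,304). B has its square end at about (528,251) and chamfer end at about (507,138). The cast is still on the mat.

```bash
python3 -c "
from h import *
for n,a,b in(('C',(309,303),(316,189)),('B',(506,138),(528,251))):
    p,q=at('w3',*a,.028),at('w3',*b,.028); d=p-q; print(n,((p+q)/2).round(4),np.degrees(np.arctan2(d[1],d[0])).round(1),np.linalg.norm(d).round(4))
print(tri('w3',(312.5,246),'top0',T(507.5,293)))
rows((.457,-.15,.10),166)"
```

```text
C [ 0.4572 -0.1479  0.028 ] -15.8 0.1045
B [0.45   0.0329 0.028 ] -174.0 0.102
(array([ 0.45806006, -0.14955158,  0.01908657]), np.float64(0.0032742228208157585))
N 3 q6 est -1.64
[-0.0218, -0.0079, 0.0978, 0.0013, -0.0048, 0.0049]
[-0.0209, -0.0074, 0.098, 0.0013, -0.0048, 0.0049]
[-0.02, -0.0069, 0.0983, 0.0013, -0.0048, 0.0049]
```

Request:
drive_tool --plan '[[[-0.022, -0.008, 0.098, 0.001, -0.005, 0.009], [-0.021, -0.007, 0.098, 0.001, -0.005, 0.009], [-0.02, -0.007, 0.098, 0.001, -0.005, 0.009], [0, 0, 0.098, 0, 0, 0], [0, 0, 0.06, 0, 0, 0], [0, 0, 0, 0, 0, 0], [0, 0, 0, 0, 0, 0], [0, 0, 0, 0, 0, 0]]]'

```text
clock: 13.9
position: [0.4621, -0.1543, 0.0519]
ee_rot: [0.431, 3.1, -0.004]
ft_force: [-0.7, -0.6, 0.1]
grip_width: 0.0941
```

```bash
python3 -c "
from h import *
st()
rows((.4575,-.149,.017),164.5)"
```

```text
t 13.9 p [ 0.4621 -0.1543  0.0519] yaw 164.16 tilt 0.71 f [-0.69 -0.62  0.13] w 0.0941 q [-0.47  0.3   1.94  0.    0.89 -1.76]
N 1 q6 est -1.62
[0.0211, 0.013, 0.1161, -0.0005, 0.0059, -0.0029]
```

Request:
drive_tool --plan '[[[0.015, 0.01, 0.06, 0, 0.006, 0], [0.01, 0.006, 0.06, 0, 0, 0], [0, 0, 0.012, 0, 0, 0], [0, 0, 0.008, 0, 0, 0], [0, 0, 0, 0, 0, 0], [0, 0, 0, 0, 0, 0], [0, 0, 0, 0, 0, 0], [0, 0, 0, 0, 0, 0]]]'

```text
clock: 14.7
position: [0.4639, -0.1516, 0.0173]
ee_rot: [0.431, 3.094, -0.011]
ft_force: [-0.8, 0.4, -0.1]
grip_width: 0.0938
```

```bash
python3 -c "
from h import *
st()
rows((.4575,-.149,.017),164.5)"
```

```text
t 14.7 p [ 0.4639 -0.1516  0.0173] yaw 164.14 tilt 1.09 f [-0.82  0.41 -0.08] w 0.0938 q [-0.46  0.34  1.99 -0.    0.79 -1.75]
N 1 q6 est -1.62
[0.023, 0.0025, 0.0006, -0.0022, 0.0088, -0.003]
```

Request:
drive_tool --plan '[[[0.015, 0.002, 0.002, -0.002, 0.009, 0], [0.01, 0, 0, 0, 0, 0], [0, 0, 0, 0, 0, 0], [0, 0, 0, 0, 0, 0], [0, 0, 0, 0, 0, 0], [0, 0, 0, 0, 0, 0], [0, 0, 0, 0, 0, 0], [0, 0, 0, 0, 0, 0]]]'

```text
clock: 15.5
position: [0.4564, -0.1489, 0.0169]
ee_rot: [-0.433, -3.11, -0.0]
ft_force: [-0.1, -0.2, -0.3]
grip_width: 0.0939
```

Request:
drive_tool --plan '[[[0, 0, 0, 0, 0, 0], [0, 0, 0, 0, 0, 0], [0, 0, 0, 0, 0, 0], [0, 0, 0, 0, 0, 0], [0, 0, 0, 0, 0, 0], [0, 0, 0, 0, 0, 0], [0, 0, 0, 0, 0, 0], [0, 0, 0, 0, 0, 0]]]' --hand -1 --grip_force 30

```text
clock: 16.3
position: [0.4564, -0.1489, 0.0169]
ee_rot: [-0.433, -3.11, -0.0]
ft_force: [-0.5, 0.2, -0.1]
grip_width: 0.0618
```

Request:
drive_tool --plan '[[[0, 0, -0.08, 0, 0, 0], [0, 0, -0.13, 0, 0, 0], [0, 0, -0.13, 0, 0, 0], [0, 0, -0.1, 0, 0, 0], [0, 0, 0, 0, 0, 0], [0, 0, 0, 0, 0, 0], [0, 0, 0, 0, 0, 0], [0, 0, 0, 0, 0, 0]]]'

```text
clock: 17.1
position: [0.4528, -0.1471, 0.1486]
ee_rot: [-0.432, -3.099, -0.006]
ft_force: [-1.1, 1.2, -1.1]
grip_width: 0.062
```

```bash
python3 -c "
from h import *
st()
rows((.636,.03,.16),96)"
```

```text
t 17.1 p [ 0.4528 -0.1471  0.1486] yaw 164.12 tilt 0.76 f [-1.06  1.21 -1.15] w 0.062 q [-0.46  0.19  1.81 -0.    1.16 -1.75]
N 9 q6 est -0.06
[-0.0472, 0.0817, -0.0047, -0.0003, -0.0007, 0.0631]
[-0.0361, 0.0872, -0.0046, -0.0003, -0.0007, 0.0631]
[-0.0243, 0.0912, -0.0045, -0.0003, -0.0007, 0.0631]
[-0.0121, 0.0936, -0.0044, -0.0003, -0.0007, 0.0631]
[0.0003, 0.0944, -0.0043, -0.0003, -0.0007, 0.0631]
[0.0128, 0.0935, -0.0042, -0.0003, -0.0007, 0.0631]
[0.025, 0.091, -0.0042, -0.0003, -0.0007, 0.0631]
[0.0367, 0.0869, -0.0042, -0.0003, -0.0007, 0.0631]
[0.0478, 0.0813, -0.0042, -0.0003, -0.0007, 0.0631]
```

```bash
python3 -c "
from h import *
snap('top','t3');snap('scene','s3')
a=cv2.imread('pics/t3.png')[185:245,260:375];b=cv2.imread('pics/s3.png')[260:345,300:425]
a=cv2.resize(a,None,fx=5,fy=5,interpolation=cv2.INTER_CUBIC);b=cv2.resize(b,None,fx=3.5,fy=3.5,interpolation=cv2.INTER_CUBIC)
o=np.zeros((600,600,3),np.uint8);o[:300,:575]=a;o[300:300+b.shape[0],:b.shape[1]]=b
cv2.imwrite('pics/c3.png',o)"
```

View pics/c3.png

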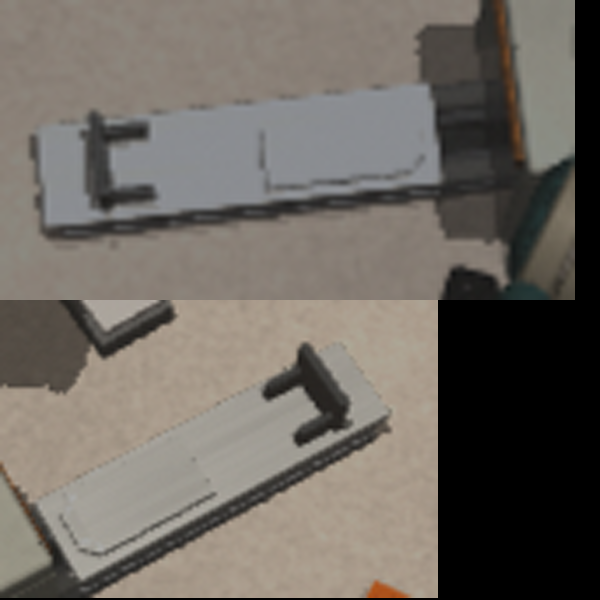

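```bash
python3 -c "
from h import *
t=lambda u,v:(260+u/5,185+v/5)
s=lambda u,v:(300+u/3.5,260+(v-300)/3.5)
for n,p in dict(rear_mx=(268,188),front_chamf=(405,176),front_c2=(426,152)).items(): print('top',n,at('t3',*t(*p),.04).round(4))
for n,p in dict(rear_px=(215,493),rear_mx=(197,458),front_px_ch=(100,553),fc2=(80,548),front=(62,515)).items(): print('scn',n,at('s3',*s(*p),.04).round(4))
for n,p in dict(df1=(435,85),df2=(441,182),dr1=(36,130),dr2=(45,230)).items(): print('deck top',n,at('t3',*t(*p),.034).round(4))
for n,p in dict(dr_px=(388,412),dr_mx=(343,345)).items(): print('deck scn',n,at('s3',*s(*p),.034).round(4))
print(tri('t3',t(35,130),'s3',s(388,412)),tri('t3',t(95,115),'s3',s(347,402)),tri('t3',t(268,188),'s3',s(197,458)))
y=np.radians(-84);x=np.array([np.cos(y),np.sin(y)]);yy=np.array([-x[1],x[0]])
nest=np.array([.637,-.02])
for a,b in((-50,-25),(-50,25),(50,-11),(36,-25),(50,11),(36,25)):
  P=np.r_[nest+(a*x+b*yy)/1000,.04];pt,ps=proj('t3',P),proj('s3',P); print(a,b,((pt-[260,185])*5).round(),((ps-[300,260])*3.5+[0,300]).round())
"
```

```text
top rear_mx [0.6043 0.0239 0.04  ]
top front_chamf [ 0.6116 -0.0612  0.04  ]
top front_c2 [ 0.6269 -0.0745  0.04  ]
scn rear_px [0.6536 0.0329 0.04  ]
scn rear_mx [0.6254 0.0325 0.04  ]
scn front_px_ch [ 0.6623 -0.0559  0.04  ]
scn fc2 [ 0.6538 -0.0668  0.04  ]
scn front [ 0.6275 -0.069   0.04  ]
deck top df1 [ 0.6713 -0.081   0.034 ]
deck top df2 [ 0.609  -0.0839  0.034 ]
deck top dr1 [0.6433 0.169  0.034 ]
deck top dr2 [0.5795 0.1626 0.034 ]
deck scn dr_px [0.6441 0.1717 0.034 ]
deck scn dr_mx [0.5847 0.167  0.034 ]
(array([0.64375998, 0.17057039, 0.03413371]), np.float64(0.0021825511866472524)) (array([0.6424423 , 0.13106429, 0.08044185]), np.float64(0.004910467229458215)) (array([0.61294376, 0.03126424, 0.01306997]), np.float64(0.01519687253681291))
-50 -25 [263. 184.] [179. 438.]
-50 25 [254. 106.] [216. 497.]
50 -11 [420. 145.] [ 62. 521.]
36 -25 [400. 169.] [ 70. 495.]
50 11 [416. 111.] [ 77. 548.]
36 25 [391.  92.] [106. 556.]
```

Panel fit: in the top crop the rear corner is at (268,188) and the chamfer at (405–426,176–152). In the scene crop the rear corner is at (215,493) and the chamfer at (100,553)/(80,548). That puts the nest at about (0.6345,-0.0215) with x yaw -84°. The plate's two-view height of 0.080 agrees with 78 mm.

Request:
drive_tool --plan '[[[-0.047, 0.082, -0.005, 0, 0, 0.063], [-0.036, 0.087, -0.005, 0, 0, 0.063], [-0.024, 0.091, -0.005, 0, 0, 0.063], [-0.012, 0.094, -0.005, 0, 0, 0.063], [0, 0.094, -0.005, 0, 0, 0.063], [0.013, 0.093, 0, 0, 0, 0.063], [0.02, 0.091, 0, 0, 0, 0.063], [0.02, 0.06, 0, 0, 0, 0.05]]]'

```text
clock: 18.0
position: [0.6132, 0.0032, 0.1454]
ee_rot: [-1.949, -2.429, 0.018]
ft_force: [-0.8, -0.6, -1.2]
grip_width: 0.0617
```

Request:
drive_tool --plan '[[[0, 0, 0, 0, 0, 0], [0, 0, 0, 0, 0, 0], [0, 0, 0, 0, 0, 0], [0, 0, 0, 0, 0, 0], [0, 0, 0, 0, 0, 0], [0, 0, 0, 0, 0, 0], [0, 0, 0, 0, 0, 0], [0, 0, 0, 0, 0, 0]]]'

```text
clock: 18.8
position: [0.6102, 0.0018, 0.1424]
ee_rot: [-1.939, -2.43, 0.025]
ft_force: [0.7, -0.4, -0.2]
grip_width: 0.0617
```

```bash
python3 -c "
from h import *
st()
rows((.6345,-.0205,.08),96)"
```

```text
t 18.8 p [0.6102 0.0018 0.1424] yaw 102.79 tilt 2.09 f [ 0.71 -0.44 -0.16] w 0.0617 q [-0.11  0.4   1.51  0.    1.27 -0.34]
N 2 q6 est -0.14
[-0.0468, 0.0347, 0.1022, -0.0081, -0.0032, 0.0283]
[-0.044, 0.0356, 0.1031, -0.0081, -0.0032, 0.0283]
```

Request:
drive_tool --plan '[[[-0.047, 0.035, 0.08, -0.008, -0.003, 0.028], [-0.044, 0.036, 0.08, -0.008, -0.003, 0.028], [-0.01, 0.01, 0.01, 0, 0, 0], [0, 0, 0, 0, 0, 0], [0, 0, 0, 0, 0, 0], [0, 0, 0, 0, 0, 0], [0, 0, 0, 0, 0, 0], [0, 0, 0, 0, 0, 0]]]'

```text
clock: 19.6
position: [0.6407, -0.0226, 0.0949]
ee_rot: [2.097, 2.334, 0.009]
ft_force: [0.4, 0.4, -1.6]
grip_width: 0.0618
```

```bash
python3 -c "
from h import *
st()
rows((.6345,-.0205,.07),96)"
```

```text
t 19.6 p [ 0.6407 -0.0226  0.0949] yaw 96.12 tilt 0.4 f [ 0.37  0.38 -1.56] w 0.0618 q [-0.15  0.45  1.54  0.    1.14 -0.25]
N 1 q6 est -0.14
[0.0093, -0.0204, 0.0828, 0.0033, -0.0002, 0.001]
```

Request:
drive_tool --plan '[[[0.01, -0.022, 0.04, 0.003, 0, 0.001], [0, -0.004, 0.03, 0, 0, 0], [0, -0.002, 0.01, 0, 0, 0], [0, 0, 0, 0, 0, 0], [0, 0, 0, 0, 0, 0], [0, 0, 0, 0, 0, 0], [0, 0, 0, 0, 0, 0], [0, 0, 0, 0, 0, 0]]]'

```text
clock: 20.4
position: [0.6311, -0.0199, 0.0691]
ee_rot: [-2.101, -2.335, -0.001]
ft_force: [0.6, -0.5, -1.3]
grip_width: 0.0617
```

```bash
python3 -c "
from h import *
st()
rows((.6345,-.0205,.06),96)"
```

```text
t 20.4 p [ 0.6311 -0.0199  0.0691] yaw 96.03 tilt 0.03 f [ 0.56 -0.5  -1.25] w 0.0617 q [-0.14  0.47  1.59  0.    1.08 -0.25]
N 1 q6 est -0.14
[-0.0033, 0.0111, 0.0304, 0.0001, -0.0002, 0.0003]
```

Request:
drive_tool --plan '[[[-0.003, 0.009, 0.01, 0, 0, 0], [0, 0, 0.01, 0, 0, 0], [0, 0, 0.01, 0, 0, 0], [0, 0, 0.005, 0, 0, 0], [0, 0, 0, 0, 0, 0], [0, 0, 0, 0, 0, 0], [0, 0, 0, 0, 0, 0], [0, 0, 0, 0, 0, 0]]]'

```text
clock: 21.2
position: [0.6345, -0.0206, 0.0579]
ee_rot: [2.101, 2.335, 0.001]
ft_force: [0.8, -0.8, -0.9]
grip_width: 0.0618
```

```bash
python3 -c "
from h import *
st()
rows((.6345,-.0205,.05),96)"
```

```text
t 21.2 p [ 0.6345 -0.0206  0.0579] yaw 96.03 tilt 0.05 f [ 0.77 -0.84 -0.9 ] w 0.0618 q [-0.14  0.48  1.6   0.    1.06 -0.25]
N 1 q6 est -0.14
[0.0004, 0.0001, 0.0262, 0.0004, -0.0002, 0.0003]
```

Right at the panel top; now lower with force watched.

Request:
drive_tool --plan '[[[0, 0, 0.006, 0, 0, 0], [0, 0, 0.006, 0, 0, 0], [0, 0, 0.006, 0, 0, 0], [0, 0, 0.004, 0, 0, 0], [0, 0, 0, 0, 0, 0], [0, 0, 0, 0, 0, 0], [0, 0, 0, 0, 0, 0], [0, 0, 0, 0, 0, 0]]]'

```text
clock: 22.0
position: [0.6346, -0.0204, 0.051]
ee_rot: [2.101, 2.335, 0.002]
ft_force: [-0.5, 0.2, -0.7]
grip_width: 0.0623
```

```bash
python3 -c "
from h import *
st()"
```

```text
t 22.0 p [ 0.6346 -0.0204  0.051 ] yaw 96.03 tilt 0.08 f [-0.46  0.21 -0.68] w 0.0623 q [-0.14  0.49  1.6   0.    1.05 -0.25]
```

Request:
drive_tool --plan '[[[0, 0, 0.004, 0, 0, 0], [0, 0, 0.002, 0, 0, 0], [0, 0, 0, 0, 0, 0], [0, 0, 0, 0, 0, 0], [0, 0, 0, 0, 0, 0], [0, 0, 0, 0, 0, 0], [0, 0, 0, 0, 0, 0], [0, 0, 0, 0, 0, 0]]]'

```text
clock: 22.8
position: [0.6347, -0.0205, 0.0509]
ee_rot: [2.101, 2.334, 0.003]
ft_force: [-0.7, -0.1, 0.8]
grip_width: 0.0617
```

Request:
drive_tool --plan '[[[0, 0, 0, 0, 0, 0], [0, 0, 0, 0, 0, 0], [0, 0, 0, 0, 0, 0], [0, 0, 0, 0, 0, 0], [0, 0, 0, 0, 0, 0], [0, 0, 0, 0, 0, 0], [0, 0, -0.02, 0, 0, 0], [0, 0, -0.05, 0, 0, 0]]]' --hand 1

```text
clock: 23.6
position: [0.6337, -0.0206, 0.0704]
ee_rot: [-2.101, -2.334, 0.001]
ft_force: [-1.2, -0.3, 0.7]
grip_width: 0.094
```

Request:
drive_tool --plan '[[[0, 0, -0.13, 0, 0, 0], [0, 0, -0.13, 0, 0, 0], [0, 0, -0.13, 0, 0, 0], [0, 0, -0.13, 0, 0, 0], [0, 0, -0.1, 0, 0, 0], [0, 0, 0, 0, 0, 0], [0, 0, 0, 0, 0, 0], [0, 0, 0, 0, 0, 0]]]'

```text
clock: 24.4
position: [0.6334, -0.0206, 0.267]
ee_rot: [2.101, 2.334, 0.002]
ft_force: [-0.1, -0.1, -0.5]
grip_width: 0.094
```

```bash
python3 -c "
from h import *
st();snap('wrist','w4')
rows((.45,.033,.19),7)"
```

```text
t 24.4 p [ 0.6334 -0.0206  0.267 ] yaw 96.03 tilt 0.1 f [-0.05 -0.09 -0.52] w 0.094 q [-0.14  0.34  1.28  0.    1.51 -0.25]
N 12 q6 est 1.52
[0.0201, -0.049, 0.0212, 0.0, -0.0, 0.0618]
[0.0136, -0.0512, 0.0212, 0.0, -0.0, 0.0618]
[0.0069, -0.0525, 0.0212, 0.0, -0.0, 0.0618]
[0.0001, -0.053, 0.0212, 0.0, -0.0, 0.0618]
[-0.0068, -0.0525, 0.0212, 0.0, -0.0, 0.0618]
[-0.0135, -0.0512, 0.0212, 0.0, -0.0, 0.0618]
[-0.02, -0.0491, 0.0212, 0.0, -0.0, 0.0618]
[-0.0262, -0.0461, 0.0212, 0.0, -0.0, 0.0618]
[-0.0319, -0.0423, 0.0212, 0.0, -0.0, 0.0618]
[-0.0371, -0.0378, 0.0212, 0.0, -0.0, 0.0618]
[-0.0417, -0.0327, 0.0212, 0.0, -0.0, 0.0618]
[-0.0455, -0.0271, 0.0212, 0.0, -0.0, 0.0618]
```

View pics/w4.png

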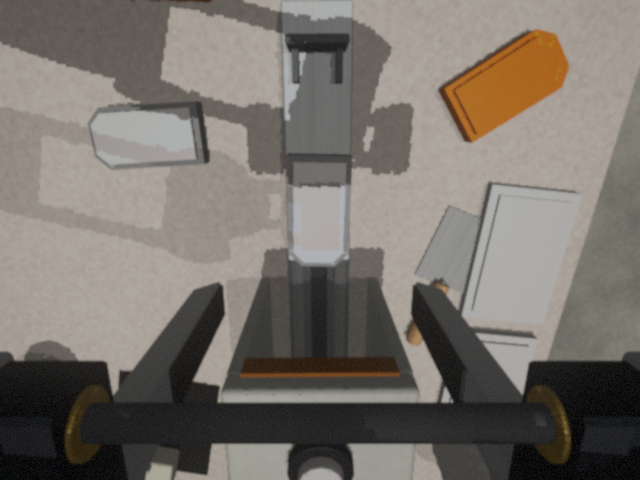

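Case C is seated on the carriage at (319,215), chamfers toward the hood, in line with the deck. B is at (145,134), chamfers to the left (-x).

```bash
python3 -c "
from h import *
p,q=at('w4',91,137,.028),at('w4',197,133,.028); d=p-q; print('B',((p+q)/2).round(4),np.degrees(np.arctan2(d[1],d[0])).round(1),np.linalg.norm(d).round(4))
p,q=at('w4',319,265,.056-.022),at('w4',319,155,.056); 
for h in(.056,.062):
  p,q=at('w4',319,262,h),at('w4',319,160,h); print('stack',p.round(4),q.round(4),((p+q)/2).round(4))
print(proj('w4',(.45,.033,.028)))"
```

```text
B [0.4533 0.0322 0.028 ] -171.9 0.1068
stack [ 0.641  -0.0739  0.056 ] [0.63   0.0286 0.056 ] [ 0.6355 -0.0226  0.056 ]
stack [ 0.6407 -0.0717  0.062 ] [0.6299 0.0292 0.062 ] [ 0.6353 -0.0213  0.062 ]
[140.62073649 133.83636901]
```

Request:
drive_tool --plan '[[[0.02, -0.049, 0, 0, 0, 0.062], [0.014, -0.051, 0, 0, 0, 0.062], [0.007, -0.052, 0.02, 0, 0, 0.062], [0, -0.053, 0.02, 0, 0, 0.062], [-0.007, -0.052, 0.02, 0, 0, 0.062], [-0.013, -0.051, 0.02, 0, 0, 0.062], [-0.02, -0.049, 0.02, 0, 0, 0.062], [-0.026, -0.046, 0.02, 0, 0, 0.062]]]'

```text
clock: 25.25
position: [0.5018, 0.0188, 0.2148]
ee_rot: [-2.993, -0.916, 0.038]
ft_force: [0.5, -0.1, -0.6]
grip_width: 0.0942
```

Request:
drive_tool --plan '[[[-0.032, -0.042, 0.02, 0, 0, 0.062], [-0.037, -0.038, 0.02, 0, 0, 0.062], [-0.042, -0.033, 0.02, 0, 0, 0.062], [-0.04, -0.024, 0.02, 0, 0, 0.05], [0, 0, 0, 0, 0, 0], [0, 0, 0, 0, 0, 0], [0, 0, 0, 0, 0, 0], [0, 0, 0, 0, 0, 0]]]'

```text
clock: 26.05
position: [0.4324, 0.0409, 0.1818]
ee_rot: [-3.131, -0.13, 0.076]
ft_force: [-0.8, 0.2, -0.4]
grip_width: 0.0943
```

```bash
python3 -c "
from h import *
st();
rows((.45,.033,.06),6.5)"
```

```text
t 26.05 p [0.4324 0.0409 0.1818] yaw 4.77 tilt 2.82 f [-0.85  0.18 -0.39] w 0.0943 q [-0.07  0.12  1.81  0.    1.27  1.42]
N 3 q6 est 1.53
[0.0253, 0.0116, 0.1341, -0.0016, 0.0077, -0.0048]
[0.023, 0.0114, 0.1345, -0.0016, 0.0077, -0.0048]
[0.0207, 0.0112, 0.1349, -0.0016, 0.0077, -0.0048]
```

Request:
drive_tool --plan '[[[0.025, 0.012, 0.13, -0.002, 0.008, -0.006], [0.023, 0.011, 0.13, -0.002, 0.008, -0.006], [0.018, 0.011, 0.13, -0.002, 0.008, -0.006], [0, 0, 0.02, 0, 0, 0], [0, 0, 0, 0, 0, 0], [0, 0, 0, 0, 0, 0], [0, 0, 0, 0, 0, 0], [0, 0, 0, 0, 0, 0]]]'

```text
clock: 26.85
position: [0.4615, 0.0311, 0.0613]
ee_rot: [3.13, 0.195, 0.033]
ft_force: [0.0, -0.5, 1.0]
grip_width: 0.0944
```

```bash
python3 -c "
from h import *
st();
rows((.4512,.0325,.017),7.2)"
```

```text
t 26.85 p [0.4615 0.0311 0.0613] yaw 7.14 tilt 1.24 f [ 0.04 -0.48  1.04] w 0.0944 q [-0.08  0.25  1.99 -0.    0.89  1.37]
N 2 q6 est 1.52
[-0.0183, -0.0049, 0.0735, 0.0015, -0.0049, -0.0003]
[-0.0175, -0.0047, 0.0737, 0.0015, -0.0049, -0.0003]
```

Request:
drive_tool --plan '[[[-0.02, -0.005, 0.06, 0.0015, -0.005, 0], [-0.02, -0.005, 0.06, 0.0015, -0.005, 0], [-0.004, 0, 0.018, 0, 0, 0], [0, 0, 0.008, 0, 0, 0], [0, 0, 0, 0, 0, 0], [0, 0, 0, 0, 0, 0], [0, 0, 0, 0, 0, 0], [0, 0, 0, 0, 0, 0]]]'

```text
clock: 27.65
position: [0.4561, 0.0321, 0.0238]
ee_rot: [3.133, 0.196, 0.028]
ft_force: [0.1, -0.1, 0.9]
grip_width: 0.0938
```

```bash
python3 -c "
from h import *
st();
rows((.4512,.0325,.017),7.2)"
```

```text
t 27.65 p [0.4561 0.0321 0.0238] yaw 7.17 tilt 1.02 f [ 0.07 -0.08  0.88] w 0.0938 q [-0.08  0.3   2.04  0.    0.79  1.36]
N 1 q6 est 1.52
[-0.0165, -0.0035, 0.0222, 0.0018, -0.0083, -0.0002]
```

Request:
drive_tool --plan '[[[-0.014, -0.003, 0.012, 0.002, -0.008, 0], [-0.008, 0, 0.01, 0, 0, 0], [0, 0, 0.004, 0, 0, 0], [0, 0, 0, 0, 0, 0], [0, 0, 0, 0, 0, 0], [0, 0, 0, 0, 0, 0], [0, 0, 0, 0, 0, 0], [0, 0, 0, 0, 0, 0]]]'

```text
clock: 28.45
position: [0.4492, 0.0321, 0.0154]
ee_rot: [-3.135, -0.196, 0.001]
ft_force: [0.9, 0.6, 1.1]
grip_width: 0.094
```

```bash
python3 -c "
from h import *
st(); snap('wrist','w5');print(proj('w5',(.4515,.0325,.028)))
rows((.4512,.0325,.017),7.2)"
```

```text
t 28.45 p [0.4492 0.0321 0.0154] yaw 7.17 tilt 0.05 f [0.86 0.62 1.12] w 0.094 q [-0.08  0.31  2.05  0.    0.78  1.36]
[314.22893067 318.13653429]
N 1 q6 est 1.52
[0.0068, -0.0005, -0.0054, -0.0004, 0.0002, -0.0002]
```

Request:
drive_tool --plan '[[[0.007, 0, -0.004, 0, 0, 0], [0, 0, 0, 0, 0, 0], [0, 0, 0, 0, 0, 0], [0, 0, 0, 0, 0, 0], [0, 0, 0, 0, 0, 0], [0, 0, 0, 0, 0, 0], [0, 0, 0, 0, 0, 0], [0, 0, 0, 0, 0, 0]]]'

```text
clock: 29.3
position: [0.4516, 0.0324, 0.0169]
ee_rot: [-3.135, -0.197, 0.0]
ft_force: [0.2, 0.4, -0.9]
grip_width: 0.0937
```

Request:
drive_tool --plan '[[[0, 0, 0, 0, 0, 0], [0, 0, 0, 0, 0, 0], [0, 0, 0, 0, 0, 0], [0, 0, 0, 0, 0, 0], [0, 0, 0, 0, 0, 0], [0, 0, 0, 0, 0, 0], [0, 0, 0, 0, 0, 0], [0, 0, 0, 0, 0, 0]]]' --hand -1

```text
clock: 30.1
position: [0.4516, 0.0324, 0.0168]
ee_rot: [-3.135, -0.196, 0.0]
ft_force: [-0.3, 0.0, 0.2]
grip_width: 0.0618
```

Request:
drive_tool --plan '[[[0, 0, -0.08, 0, 0, 0], [0, 0, -0.13, 0, 0, 0], [0, 0, -0.13, 0, 0, 0], [0, 0, -0.13, 0, 0, 0], [0, 0, 0, 0, 0, 0], [0, 0, 0, 0, 0, 0], [0, 0, 0, 0, 0, 0], [0, 0, 0, 0, 0, 0]]]'

```text
clock: 30.9
position: [0.4474, 0.0326, 0.1584]
ee_rot: [-3.133, -0.196, 0.018]
ft_force: [-0.4, 0.5, -1.3]
grip_width: 0.0621
```

```bash
python3 -c "
from h import *
st()
rows((.6345,-.0205,.15),96)"
```

```text
t 30.9 p [0.4474 0.0326 0.1584] yaw 7.17 tilt 0.67 f [-0.41  0.48 -1.3 ] w 0.0621 q [-0.08  0.14  1.84  0.    1.17  1.36]
N 12 q6 est -0.14
[0.0497, 0.0211, 0.0017, -0.0004, 0.0003, -0.0617]
[0.0466, 0.0274, 0.0018, -0.0004, 0.0003, -0.0617]
[0.0427, 0.0331, 0.0018, -0.0004, 0.0003, -0.0617]
[0.0381, 0.0384, 0.0019, -0.0004, 0.0003, -0.0617]
[0.0328, 0.0429, 0.0019, -0.0004, 0.0003, -0.0617]
[0.027, 0.0468, 0.002, -0.0004, 0.0003, -0.0617]
[0.0207, 0.0499, 0.002, -0.0004, 0.0003, -0.0617]
[0.0141, 0.0521, 0.0021, -0.0004, 0.0003, -0.0617]
[0.0073, 0.0535, 0.0022, -0.0004, 0.0003, -0.0617]
[0.0003, 0.054, 0.0022, -0.0004, 0.0003, -0.0617]
[-0.0066, 0.0536, 0.0023, -0.0004, 0.0003, -0.0617]
[-0.0135, 0.0523, 0.0023, -0.0004, 0.0003, -0.0617]
```

Request:
drive_tool --plan '[[[0.05, 0.021, 0, 0, 0, -0.062], [0.047, 0.027, 0, 0, 0, -0.062], [0.043, 0.033, 0, 0, 0, -0.062], [0.038, 0.038, 0, 0, 0, -0.062], [0.033, 0.043, 0, 0, 0, -0.062], [0.027, 0.047, 0, 0, 0, -0.062], [0.021, 0.05, 0, 0, 0, -0.062], [0.014, 0.052, 0, 0, 0, -0.062]]]'

```text
clock: 31.7
position: [0.5665, 0.0004, 0.1408]
ee_rot: [-2.563, -1.766, 0.049]
ft_force: [-0.2, 0.5, -1.5]
grip_width: 0.0619
```

Request:
drive_tool --plan '[[[0.007, 0.053, 0, 0, 0, -0.062], [0, 0.054, 0, 0, 0, -0.062], [-0.007, 0.054, 0, 0, 0, -0.062], [-0.014, 0.04, 0, 0, 0, -0.05], [0, 0, 0, 0, 0, 0], [0, 0, 0, 0, 0, 0], [0, 0, 0, 0, 0, 0], [0, 0, 0, 0, 0, 0]]]'

```text
clock: 32.5
position: [0.6218, -0.0143, 0.1231]
ee_rot: [-2.016, -2.334, 0.058]
ft_force: [0.2, 0.0, -0.0]
grip_width: 0.062
```

```bash
python3 -c "
from h import *
st()
rows((.635,-.0215,.095),96)"
```

```text
t 32.5 p [ 0.6218 -0.0143  0.1231] yaw 98.35 tilt 3.9 f [ 0.18  0.03 -0.04] w 0.062 q [-0.13  0.44  1.48 -0.    1.28 -0.28]
N 1 q6 est -0.14
[-0.0319, 0.0461, 0.0904, -0.0315, -0.0082, 0.0199]
```

Request:
drive_tool --plan '[[[-0.03, 0.04, 0.03, -0.03, -0.008, 0.02], [-0.004, 0.006, 0.04, 0, 0, 0], [0, 0, 0.01, 0, 0, 0], [0, 0, 0, 0, 0, 0], [0, 0, 0, 0, 0, 0], [0, 0, 0, 0, 0, 0], [0, 0, 0, 0, 0, 0], [0, 0, 0, 0, 0, 0]]]'

```text
clock: 33.3
position: [0.6349, -0.021, 0.0985]
ee_rot: [-2.101, -2.331, 0.003]
ft_force: [-0.0, -0.1, -1.1]
grip_width: 0.0621
```

```bash
python3 -c "
from h import *
st()
rows((.635,-.0215,.088),96)"
```

```text
t 33.3 p [ 0.6349 -0.021   0.0985] yaw 95.96 tilt 0.24 f [-0.03 -0.06 -1.05] w 0.0621 q [-0.14  0.45  1.54  0.    1.16 -0.25]
N 1 q6 est -0.14
[-0.0016, 0.0002, 0.0351, -0.0019, -0.0006, -0.0004]
```

Request:
drive_tool --plan '[[[-0.001, -0.003, 0.02, -0.002, 0, 0], [0, -0.003, 0.02, 0, 0, 0], [0, 0, 0.008, 0, 0, 0], [0, 0, 0.004, 0, 0, 0], [0, 0, 0, 0, 0, 0], [0, 0, 0, 0, 0, 0], [0, 0, 0, 0, 0, 0], [0, 0, 0, 0, 0, 0]]]'

```text
clock: 34.1
position: [0.633, -0.0216, 0.0815]
ee_rot: [-2.103, -2.333, -0.002]
ft_force: [-0.2, 0.7, -0.6]
grip_width: 0.0619
```

```bash
python3 -c "
from h import *
st()
rows((.635,-.0215,.08),96)"
```

```text
t 34.1 p [ 0.633  -0.0216  0.0815] yaw 95.95 tilt 0.08 f [-0.21  0.66 -0.64] w 0.0619 q [-0.14  0.46  1.57  0.    1.11 -0.25]
N 1 q6 est -0.14
[-0.0005, 0.0066, 0.0052, 0.0002, -0.0007, -0.0004]
```

Request:
drive_tool --plan '[[[0, 0.006, 0.003, 0, 0, 0], [0, 0, 0.006, 0, 0, 0], [0, 0, 0.006, 0, 0, 0], [0, 0, 0.006, 0, 0, 0], [0, 0, 0.004, 0, 0, 0], [0, 0, 0.003, 0, 0, 0], [0, 0, 0, 0, 0, 0], [0, 0, 0, 0, 0, 0]]]'

```text
clock: 34.9
position: [0.6353, -0.0213, 0.0729]
ee_rot: [-2.103, -2.334, -0.003]
ft_force: [0.4, -0.3, -0.6]
grip_width: 0.062
```

```bash
python3 -c "
from h import *
st()"
```

```text
t 34.9 p [ 0.6353 -0.0213  0.0729] yaw 95.96 tilt 0.1 f [ 0.4  -0.25 -0.57] w 0.062 q [-0.14  0.47  1.58  0.    1.09 -0.25]
```

Request:
drive_tool --plan '[[[0, 0, 0.004, 0, 0, 0], [0, 0, 0.002, 0, 0, 0], [0, 0, 0, 0, 0, 0], [0, 0, 0, 0, 0, 0], [0, 0, 0, 0, 0, 0], [0, 0, 0, 0, 0, 0], [0, 0, 0, 0, 0, 0], [0, 0, 0, 0, 0, 0]]]'

```text
clock: 35.7
position: [0.6355, -0.0214, 0.0729]
ee_rot: [2.102, 2.333, 0.004]
ft_force: [-0.5, 0.1, 0.6]
grip_width: 0.0621
```

Request:
drive_tool --plan '[[[0, 0, 0, 0, 0, 0], [0, 0, 0, 0, 0, 0], [0, 0, 0, 0, 0, 0], [0, 0, 0, 0, 0, 0], [0, 0, 0, 0, 0, 0], [0, 0, 0, 0, 0, 0], [0, 0, -0.02, 0, 0, 0], [0, 0, -0.05, 0, 0, 0]]]' --hand 1

```text
clock: 36.5
position: [0.6343, -0.0213, 0.0922]
ee_rot: [-2.101, -2.332, -0.0]
ft_force: [-0.8, -0.7, 0.3]
grip_width: 0.0939
```

Request:
drive_tool --plan '[[[0, 0, -0.13, 0, 0, 0], [0, 0, -0.13, 0, 0, 0], [0, 0, -0.13, 0, 0, 0], [0, 0, -0.13, 0, 0, 0], [0, 0, -0.1, 0, 0, 0], [0, 0, 0, 0, 0, 0], [0, 0, 0, 0, 0, 0], [0, 0, 0, 0, 0, 0]]]'

```text
clock: 37.3
position: [0.634, -0.0215, 0.2888]
ee_rot: [2.103, 2.334, 0.003]
ft_force: [-0.3, 0.9, 0.2]
grip_width: 0.0941
```

```bash
python3 -c "
from h import *
st();snap('wrist','w6')
rows((.60,.30,.25),166)"
```

```text
t 37.3 p [ 0.634  -0.0215  0.2888] yaw 95.96 tilt 0.11 f [-0.27  0.91  0.17] w 0.0941 q [-0.14  0.34  1.24  0.    1.56 -0.25]
N 9 q6 est -0.86
[0.1197, -0.0, 0.0143, 0.0001, -0.0001, -0.0649]
[0.1186, 0.0162, 0.0143, 0.0001, -0.0001, -0.0649]
[0.1153, 0.0321, 0.0143, 0.0001, -0.0001, -0.0649]
[0.1099, 0.0474, 0.0142, 0.0001, -0.0001, -0.0649]
[0.1025, 0.0618, 0.0142, 0.0001, -0.0001, -0.0649]
[0.0932, 0.0752, 0.0142, 0.0001, -0.0001, -0.0649]
[0.0821, 0.0871, 0.0142, 0.0001, -0.0001, -0.0649]
[0.0696, 0.0974, 0.0142, 0.0001, -0.0001, -0.0649]
[0.0558, 0.1059, 0.0142, 0.0001, -0.0001, -0.0649]
```

Request:
drive_tool --plan '[[[0.12, 0, 0.01, 0, 0, -0.065], [0.119, 0.016, 0.01, 0, 0, -0.065], [0.115, 0.032, 0.01, 0, 0, -0.065], [0.11, 0.047, 0.01, 0, 0, -0.065], [0.103, 0.062, 0.01, 0, 0, -0.065], [0.093, 0.075, 0.01, 0, 0, -0.065], [0.082, 0.087, 0.01, 0, 0, -0.065], [0.07, 0.097, 0.01, 0, 0, -0.065]]]'

```text
clock: 38.15
position: [0.5925, 0.2671, 0.2468]
ee_rot: [-0.533, -3.07, 0.014]
ft_force: [1.3, 0.0, 0.0]
grip_width: 0.094
```

Request:
drive_tool --plan '[[[0.056, 0.09, 0, 0, 0, -0.065], [0, 0, 0, 0, 0, 0], [0, 0, 0, 0, 0, 0], [0, 0, 0, 0, 0, 0], [0, 0, 0, 0, 0, 0], [0, 0, 0, 0, 0, 0], [0, 0, 0, 0, 0, 0], [0, 0, 0, 0, 0, 0]]]'

```text
clock: 38.95
position: [0.5821, 0.2985, 0.2378]
ee_rot: [-0.314, -3.086, 0.023]
ft_force: [-0.3, 0.5, -0.5]
grip_width: 0.0944
```

```bash
python3 -c "
from h import *
st();snap('wrist','w7')
for h in (0,.12): print('monomer',at('top0',168,220,h).round(3),at('top0',178,233,h).round(3))"
```

```text
t 38.95 p [0.5821 0.2985 0.2378] yaw 168.36 tilt 2.44 f [-0.27  0.54 -0.46] w 0.0944 q [ 0.36  0.41  1.25  0.01  1.53 -1.  ]
monomer [0.623 0.487 0.   ] [0.581 0.453 0.   ]
monomer [0.597 0.453 0.12 ] [0.557 0.422 0.12 ]
```

View pics/w7.png

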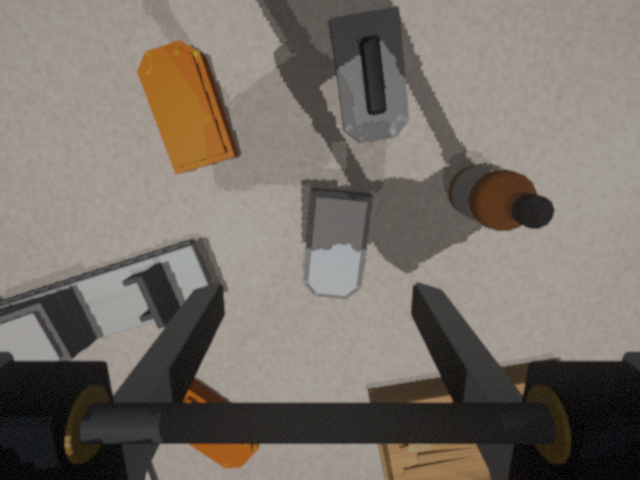

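Case A has its square end at (343,192) and chamfer end at (331,296). The cover's square end is at (364,12) and chamfer end at (378,139), with its bar from (371,38) to (376,112). The amber bottle's base is near (470,190).

```bash
python3 -c "
from h import *
def L(n,f,a,b,h):
    p,q=at(f,*a,h),at(f,*b,h); d=p-q; print(n,((p+q)/2).round(4),np.degrees(np.arctan2(d[1],d[0])).round(1),np.linalg.norm(d).round(4))
L('A','w7',(331,296),(343,193),.028)
L('cov','w7',(378,140),(364,12),.02); L('bar','w7',(376,112),(371,38),.042)
print('mono',at('w7',470,190,0).round(3), at('w7',533,210,.13).round(3))
print(tri('w7',(337,244),'top0',T(118,162)),tri('w7',(373,75),'top0',T(60,290)))
rows((.613,.3015,.06),165.5)"
```

```text
A [0.6116 0.3072 0.028 ] -17.3 0.1082
cov [0.462  0.3686 0.02  ] -3.0 0.1114
bar [0.4628 0.3679 0.042 ] -5.4 0.0603
mono [0.587 0.453 0.   ] [0.584 0.452 0.13 ]
(array([6.18458656e-01, 3.07695704e-01, 2.99006086e-04]), np.float64(0.0033437981312195355)) (array([0.46172578, 0.36673795, 0.03480879]), np.float64(0.0037987168045707617))
N 5 q6 est -0.86
[-0.0243, 0.0083, 0.1176, -0.0019, -0.0036, 0.0048]
[-0.0233, 0.0081, 0.1178, -0.0019, -0.0036, 0.0048]
[-0.0224, 0.0078, 0.118, -0.0019, -0.0036, 0.0048]
[-0.0214, 0.0076, 0.1182, -0.0019, -0.0036, 0.0048]
[-0.0204, 0.0073, 0.1184, -0.0019, -0.0036, 0.0048]
```

Request:
drive_tool --plan '[[[-0.023, 0.003, 0.118, -0.002, -0.004, 0.007], [-0.022, 0.003, 0.118, -0.002, -0.004, 0.007], [-0.021, 0.003, 0.118, -0.002, -0.004, 0.007], [-0.02, 0.003, 0.118, -0.002, -0.004, 0.007], [-0.012, 0.003, 0.118, -0.002, -0.004, 0.007], [0, 0, 0.03, 0, 0, 0], [0, 0, 0, 0, 0, 0], [0, 0, 0, 0, 0, 0]]]'

```text
clock: 39.8
position: [0.614, 0.2955, 0.0516]
ee_rot: [0.437, 3.094, 0.011]
ft_force: [-0.1, 0.2, 0.1]
grip_width: 0.0943
```

```bash
python3 -c "
from h import *
st()
rows((.6125,.306,.017),164)"
```

```text
t 39.8 p [0.614  0.2955 0.0516] yaw 163.91 tilt 1.04 f [-0.15  0.25  0.1 ] w 0.0943 q [ 0.35  0.54  1.5  -0.    1.08 -0.94]
N 1 q6 est -0.83
[0.0162, 0.0311, 0.1154, 0.0045, 0.0074, -0.0008]
```

Request:
drive_tool --plan '[[[0.014, 0.03, 0.01, 0.004, 0.007, 0], [0.004, 0.004, 0.045, 0, 0, 0], [0.002, 0, 0.045, 0, 0, 0], [0, 0, 0.008, 0, 0, 0], [0, 0, 0.004, 0, 0, 0], [0, 0, 0, 0, 0, 0], [0, 0, 0, 0, 0, 0], [0, 0, 0, 0, 0, 0]]]'

```text
clock: 40.6
position: [0.6143, 0.31, 0.0211]
ee_rot: [0.437, 3.103, 0.008]
ft_force: [0.1, 0.3, 0.1]
grip_width: 0.0942
```

```bash
python3 -c "
from h import *
st()
rows((.6125,.306,.017),164)"
```

```text
t 40.6 p [0.6143 0.31   0.0211] yaw 163.97 tilt 0.56 f [0.12 0.32 0.06] w 0.0942 q [ 0.37  0.58  1.51  0.    1.04 -0.93]
N 1 q6 est -0.83
[0.002, -0.0146, 0.0137, 0.003, 0.0035, -0.0003]
```

Request:
drive_tool --plan '[[[0.003, -0.014, 0.008, 0.003, 0.003, 0], [0, 0, 0.005, 0, 0, 0], [0, 0, 0, 0, 0, 0], [0, 0, 0, 0, 0, 0], [0, 0, 0, 0, 0, 0], [0, 0, 0, 0, 0, 0], [0, 0, 0, 0, 0, 0], [0, 0, 0, 0, 0, 0]]]'

```text
clock: 41.4
position: [0.6127, 0.3058, 0.0178]
ee_rot: [0.438, 3.109, 0.0]
ft_force: [-0.2, 0.3, -0.1]
grip_width: 0.0938
```

Request:
drive_tool --plan '[[[0, 0, 0, 0, 0, 0], [0, 0, 0, 0, 0, 0], [0, 0, 0, 0, 0, 0], [0, 0, 0, 0, 0, 0], [0, 0, 0, 0, 0, 0], [0, 0, 0, 0, 0, 0], [0, 0, 0, 0, 0, 0], [0, 0, 0, 0, 0, 0]]]' --hand -1

```text
clock: 42.2
position: [0.6127, 0.3059, 0.0178]
ee_rot: [0.438, 3.109, 0.0]
ft_force: [0.3, 0.2, -0.8]
grip_width: 0.0616
```

Request:
drive_tool --plan '[[[0, 0, -0.08, 0, 0, 0], [0, 0, -0.13, 0, 0, 0], [0, 0, -0.13, 0, 0, 0], [0, 0, -0.13, 0, 0, 0], [0, 0, -0.1, 0, 0, 0], [0, 0, 0, 0, 0, 0], [0, 0, 0, 0, 0, 0], [0, 0, 0, 0, 0, 0]]]'

```text
clock: 43.0
position: [0.6093, 0.3045, 0.1889]
ee_rot: [-0.438, -3.103, 0.009]
ft_force: [0.1, -0.6, -1.7]
grip_width: 0.0617
```

```bash
python3 -c "
from h import *
st()
rows((.635,.0,.17),96)"
```

```text
t 43.0 p [0.6093 0.3045 0.1889] yaw 163.94 tilt 0.58 f [ 0.1  -0.58 -1.69] w 0.0617 q [ 0.36  0.46  1.29 -0.    1.4  -0.93]
N 9 q6 est -0.1
[-0.0404, -0.1057, 0.0074, -0.0006, -0.0001, 0.0629]
[-0.0539, -0.0995, 0.0073, -0.0006, -0.0001, 0.0629]
[-0.0665, -0.0915, 0.0072, -0.0006, -0.0001, 0.0629]
[-0.078, -0.082, 0.0071, -0.0006, -0.0001, 0.0629]
[-0.0881, -0.0711, 0.0071, -0.0006, -0.0001, 0.0629]
[-0.0966, -0.0589, 0.007, -0.0006, -0.0001, 0.0629]
[-0.1035, -0.0457, 0.007, -0.0006, -0.0001, 0.0629]
[-0.1086, -0.0317, 0.007, -0.0006, -0.0001, 0.0629]
[-0.1119, -0.0172, 0.007, -0.0006, -0.0001, 0.0629]
```

Request:
drive_tool --plan '[[[-0.04, -0.106, 0, 0, 0, 0.063], [-0.054, -0.1, 0, 0, 0, 0.063], [-0.066, -0.092, 0, 0, 0, 0.063], [-0.078, -0.082, 0, 0, 0, 0.063], [-0.088, -0.071, 0, 0, 0, 0.063], [-0.097, -0.059, 0, 0, 0, 0.063], [-0.104, -0.046, 0, 0, 0, 0.063], [-0.109, -0.032, 0, 0, 0, 0.063]]]'

```text
clock: 43.8
position: [0.6179, 0.0278, 0.1695]
ee_rot: [-1.969, -2.411, 0.049]
ft_force: [0.9, 0.6, -0.6]
grip_width: 0.0617
```

Request:
drive_tool --plan '[[[-0.1, -0.017, 0, 0, 0, 0.05], [0, 0, 0, 0, 0, 0], [0, 0, 0, 0, 0, 0], [0, 0, 0, 0, 0, 0], [0, 0, 0, 0, 0, 0], [0, 0, 0, 0, 0, 0], [0, 0, 0, 0, 0, 0], [0, 0, 0, 0, 0, 0]]]'

```text
clock: 44.6
position: [0.6139, -0.0038, 0.1602]
ee_rot: [-2.089, -2.291, 0.067]
ft_force: [-0.7, 0.0, -0.8]
grip_width: 0.0616
```

```bash
python3 -c "
from h import *
st()
rows((.635,-.0215,.125),96)"
```

```text
t 44.6 p [ 0.6139 -0.0038  0.1602] yaw 95.26 tilt 3.38 f [-0.68  0.03 -0.84] w 0.0616 q [-0.11  0.4   1.46 -0.01  1.34 -0.2 ]
N 1 q6 est -0.14
[-0.0653, 0.0714, 0.1133, -0.0281, -0.0006, -0.0062]
```

Request:
drive_tool --plan '[[[-0.06, 0.06, 0.04, -0.028, 0, -0.006], [-0.008, 0.01, 0.06, 0, 0, 0], [0, 0, 0.01, 0, 0, 0], [0, 0, 0, 0, 0, 0], [0, 0, 0, 0, 0, 0], [0, 0, 0, 0, 0, 0], [0, 0, 0, 0, 0, 0], [0, 0, 0, 0, 0, 0]]]'

```text
clock: 45.4
position: [0.6384, -0.02, 0.1296]
ee_rot: [2.094, 2.336, 0.009]
ft_force: [-0.6, -0.1, -1.7]
grip_width: 0.0617
```

```bash
python3 -c "
from h import *
st()
rows((.635,-.0215,.11),96)"
```

```text
t 45.4 p [ 0.6384 -0.02    0.1296] yaw 96.25 tilt 0.45 f [-0.61 -0.12 -1.74] w 0.0617 q [-0.14  0.42  1.5   0.    1.21 -0.25]
N 1 q6 est -0.14
[-0.0037, -0.0124, 0.0653, 0.0038, -0.0001, 0.0021]
```

Request:
drive_tool --plan '[[[-0.004, -0.014, 0.035, 0.004, 0, 0.002], [0, -0.002, 0.02, 0, 0, 0], [0, 0, 0.008, 0, 0, 0], [0, 0, 0.004, 0, 0, 0], [0, 0, 0, 0, 0, 0], [0, 0, 0, 0, 0, 0], [0, 0, 0, 0, 0, 0], [0, 0, 0, 0, 0, 0]]]'

```text
clock: 46.2
position: [0.6334, -0.0218, 0.1077]
ee_rot: [-2.102, -2.334, 0.001]
ft_force: [0.2, -0.6, -1.3]
grip_width: 0.0617
```

```bash
python3 -c "
from h import *
st()
rows((.635,-.0215,.103),96)"
```

```text
t 46.2 p [ 0.6334 -0.0218  0.1077] yaw 95.99 tilt 0.08 f [ 0.21 -0.59 -1.29] w 0.0617 q [-0.14  0.44  1.54 -0.    1.17 -0.25]
N 1 q6 est -0.14
[0.0005, 0.0055, 0.0158, -0.0007, -0.0001, -0.0001]
```

Request:
drive_tool --plan '[[[0, 0.005, 0.01, 0, 0, 0], [0, 0, 0.006, 0, 0, 0], [0, 0, 0.008, 0, 0, 0], [0, 0, 0.008, 0, 0, 0], [0, 0, 0.007, 0, 0, 0], [0, 0, 0.005, 0, 0, 0], [0, 0, 0, 0, 0, 0], [0, 0, 0, 0, 0, 0]]]'

```text
clock: 47.0
position: [0.6357, -0.0217, 0.0963]
ee_rot: [2.101, 2.334, 0.001]
ft_force: [0.4, 0.2, -0.9]
grip_width: 0.0618
```

```bash
python3 -c "
from h import *
st()"
```

```text
t 47.0 p [ 0.6357 -0.0217  0.0963] yaw 96.0 tilt 0.09 f [ 0.45  0.18 -0.88] w 0.0618 q [-0.14  0.45  1.55 -0.    1.14 -0.25]
```

Request:
drive_tool --plan '[[[0, 0, 0.004, 0, 0, 0], [0, 0, 0.003, 0, 0, 0], [0, 0, 0, 0, 0, 0], [0, 0, 0, 0, 0, 0], [0, 0, 0, 0, 0, 0], [0, 0, 0, 0, 0, 0], [0, 0, 0, 0, 0, 0], [0, 0, 0, 0, 0, 0]]]'

```text
clock: 47.8
position: [0.6359, -0.0217, 0.0958]
ee_rot: [2.101, 2.333, 0.002]
ft_force: [0.3, 0.7, 1.7]
grip_width: 0.0617
```

Request:
drive_tool --plan '[[[0, 0, 0, 0, 0, 0], [0, 0, 0, 0, 0, 0], [0, 0, 0, 0, 0, 0], [0, 0, 0, 0, 0, 0], [0, 0, 0, 0, 0, 0], [0, 0, 0, 0, 0, 0], [0, 0, -0.02, 0, 0, 0], [0, 0, -0.05, 0, 0, 0]]]' --hand 1

```text
clock: 48.6
position: [0.6344, -0.0215, 0.1145]
ee_rot: [-2.101, -2.333, 0.003]
ft_force: [0.1, 0.2, 0.2]
grip_width: 0.094
```

Request:
drive_tool --plan '[[[0, 0, -0.13, 0, 0, 0], [0, 0, -0.13, 0, 0, 0], [0, 0, -0.13, 0, 0, 0], [0, 0, -0.13, 0, 0, 0], [0, 0, -0.1, 0, 0, 0], [0, 0, 0, 0, 0, 0], [0, 0, 0, 0, 0, 0], [0, 0, 0, 0, 0, 0]]]'

```text
clock: 49.4
position: [0.6343, -0.0214, 0.3112]
ee_rot: [2.102, 2.334, 0.0]
ft_force: [-0.2, 0.6, -0.6]
grip_width: 0.0938
```

```bash
python3 -c "
from h import *
st();snap('wrist','w8')
rows((.45,.367,.27),176)"
```

```text
t 49.4 p [ 0.6343 -0.0214  0.3112] yaw 96.0 tilt 0.03 f [-0.18  0.56 -0.59] w 0.0938 q [-0.14  0.34  1.19 -0.    1.62 -0.25]
N 11 q6 est -0.82
[0.1229, -0.0432, 0.0123, -0.0, -0.0, -0.0606]
[0.1274, -0.0272, 0.0123, -0.0, -0.0, -0.0606]
[0.1298, -0.0109, 0.0123, -0.0, -0.0, -0.0606]
[0.1301, 0.0056, 0.0123, -0.0, -0.0, -0.0606]
[0.1284, 0.022, 0.0123, -0.0, -0.0, -0.0606]
[0.1245, 0.0381, 0.0123, -0.0, -0.0, -0.0606]
[0.1187, 0.0536, 0.0123, -0.0, -0.0, -0.0606]
[0.111, 0.0682, 0.0123, -0.0, -0.0, -0.0606]
[0.1015, 0.0817, 0.0123, -0.0, -0.0, -0.0606]
[0.0903, 0.0939, 0.0123, -0.0, -0.0, -0.0606]
[0.0777, 0.1045, 0.0123, -0.0, -0.0, -0.0606]
```

View pics/w8.png

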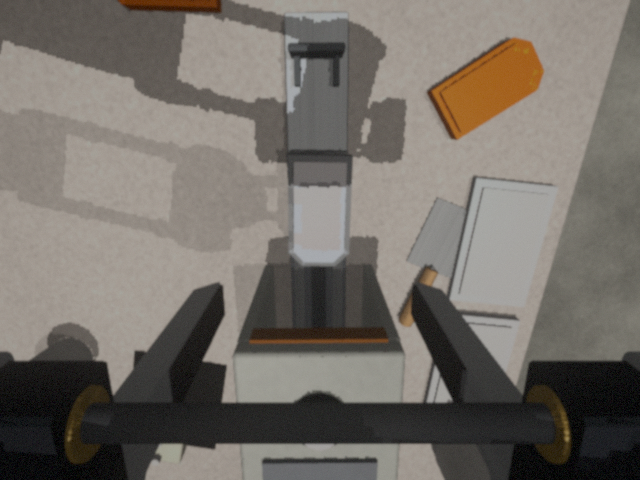

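The three cases sit squarely on the carriage at (319,210), and no grey case is left on the table. Next is the cover; I check its clearance to the water bottle first.

```bash
python3 -c "
from h import *
print('water top',at('top0',189,313,.165),at('top0',200,320,.0)); print(tri('top0',(188,313),'scene0',(428,140)), at('scene0',421,176,0.01))
print('buff',at('scene0',374,183,.02))"
```

```text
water top [0.32106136 0.37078542 0.165     ] [0.30786464 0.3747261  0.        ]
(array([0.32112687, 0.3736334 , 0.16536719]), np.float64(0.0003274176057275236)) [0.31973891 0.38228658 0.01      ]
buff [0.29545191 0.24179844 0.02      ]
```

Request:
drive_tool --plan '[[[0.123, -0.043, 0.01, 0, 0, -0.061], [0.127, -0.027, 0.01, 0, 0, -0.061], [0.13, -0.011, 0.01, 0, 0, -0.061], [0.13, 0.006, 0, 0, 0, -0.061], [0.128, 0.022, 0, 0, 0, -0.061], [0.125, 0.038, 0, 0, 0, -0.061], [0.119, 0.054, 0, 0, 0, -0.061], [0.111, 0.068, 0, 0, 0, -0.061]]]'

```text
clock: 50.25
position: [0.4871, 0.2623, 0.285]
ee_rot: [-0.639, -3.048, 0.017]
ft_force: [0.2, -0.2, -0.7]
grip_width: 0.0938
```

Request:
drive_tool --plan '[[[0.1, 0.082, 0, 0, 0, -0.061], [0.09, 0.094, 0, 0, 0, -0.061], [0.05, 0.08, 0, 0, 0, -0.04], [0, 0, 0, 0, 0, 0], [0, 0, 0, 0, 0, 0], [0, 0, 0, 0, 0, 0], [0, 0, 0, 0, 0, 0], [0, 0, 0, 0, 0, 0]]]'

```text
clock: 51.05
position: [0.432, 0.3596, 0.275]
ee_rot: [-0.089, -3.094, 0.027]
ft_force: [-0.2, -0.7, -0.2]
grip_width: 0.094
```

```bash
python3 -c "
from h import *
st();snap('wrist','w9')"
```

```text
t 51.05 p [0.432  0.3596 0.275 ] yaw 176.69 tilt 2.81 f [-0.25 -0.74 -0.22] w 0.094 q [ 0.56  0.26  1.39  0.01  1.54 -0.95]
```

View pics/w9.png

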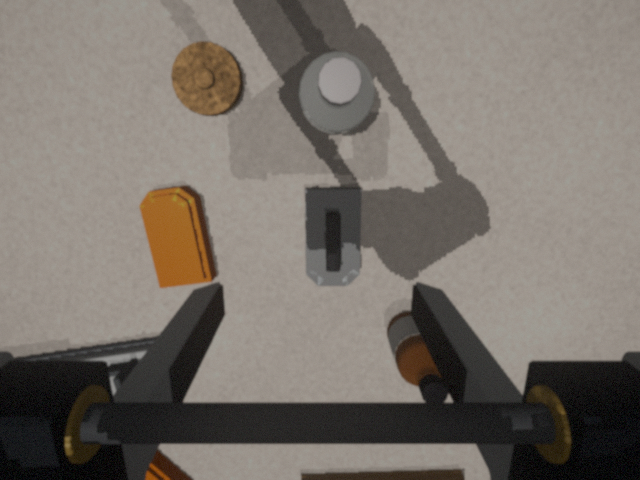

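The cover has its square end at (334,187) and chamfer end at (333,286), with the bar from (333,209) to (333,271). The water bottle is behind it at (338,92), about 110 mm away in -x, which is clear.

```bash
python3 -c "
from h import *
def L(n,f,a,b,h):
    p,q=at(f,*a,h),at(f,*b,h); d=p-q; print(n,((p+q)/2).round(4),np.degrees(np.arctan2(d[1],d[0])).round(1),np.linalg.norm(d).round(4))
L('cov','w9',(333,286),(334,188),.02); L('bar','w9',(333,271),(333,210),.042)
print(tri('w9',(333,241),'w7',(373.5,75)))
rows((.462,.368,.06),176)"
```

```text
cov [0.4613 0.3699 0.02  ] -3.2 0.1132
bar [0.4586 0.369  0.042 ] -2.7 0.0671
(array([0.46095904, 0.36920942, 0.03258003]), np.float64(0.00026071893251693813))
N 5 q6 est -0.83
[-0.026, 0.0095, 0.1422, -0.0018, -0.0043, 0.0012]
[-0.0247, 0.009, 0.1425, -0.0018, -0.0043, 0.0012]
[-0.0234, 0.0086, 0.1427, -0.0018, -0.0043, 0.0012]
[-0.0221, 0.0081, 0.1429, -0.0018, -0.0043, 0.0012]
[-0.0208, 0.0076, 0.1432, -0.0018, -0.0043, 0.0012]
```

Request:
drive_tool --plan '[[[-0.025, 0.009, 0.14, -0.002, -0.004, 0], [-0.024, 0.008, 0.14, -0.002, -0.004, 0], [-0.022, 0.008, 0.14, -0.002, -0.004, 0], [-0.018, 0.006, 0.14, -0.002, -0.004, 0], [-0.01, 0.005, 0.1, -0.002, -0.004, 0], [0, 0, 0, 0, 0, 0], [0, 0, 0, 0, 0, 0], [0, 0, 0, 0, 0, 0]]]'

```text
clock: 51.9
position: [0.4654, 0.365, 0.076]
ee_rot: [0.105, 3.13, 0.015]
ft_force: [0.2, 0.1, -0.7]
grip_width: 0.0943
```

```bash
python3 -c "
from h import *
st()
rows((.4615,.369,.017),176.8)"
```

```text
t 51.9 p [0.4654 0.365  0.076 ] yaw 176.16 tilt 0.77 f [ 0.23  0.12 -0.66] w 0.0943 q [ 0.55  0.4   1.69  0.    1.04 -0.96]
N 2 q6 est -0.84
[0.0078, 0.0052, 0.0984, 0.0023, 0.0022, -0.0027]
[0.0073, 0.0057, 0.0984, 0.0023, 0.0022, -0.0027]
```

Request:
drive_tool --plan '[[[0.01, 0.005, 0.08, 0.002, 0.002, -0.003], [0.01, 0.005, 0.08, 0.002, 0.002, -0.003], [0.003, 0, 0.02, 0, 0, 0], [0, 0, 0.008, 0, 0, 0], [0, 0, 0, 0, 0, 0], [0, 0, 0, 0, 0, 0], [0, 0, 0, 0, 0, 0], [0, 0, 0, 0, 0, 0]]]'

```text
clock: 52.7
position: [0.4688, 0.3742, 0.0327]
ee_rot: [0.086, 3.117, 0.024]
ft_force: [-0.3, 0.4, 0.1]
grip_width: 0.094
```

```bash
python3 -c "
from h import *
st()
rows((.4615,.369,.017),176.8)"
```

```text
t 52.7 p [0.4688 0.3742 0.0327] yaw 176.83 tilt 1.61 f [-0.34  0.4   0.11] w 0.094 q [ 0.56  0.45  1.73  0.    0.93 -0.96]
N 1 q6 est -0.84
[0.0244, -0.0195, 0.0513, 0.0077, 0.0109, 0.0004]
```

Request:
drive_tool --plan '[[[0.02, -0.018, 0.015, 0.008, 0.011, 0], [0.012, 0, 0.02, 0, 0, 0], [0, 0, 0.012, 0, 0, 0], [0, 0, 0.006, 0, 0, 0], [0, 0, 0, 0, 0, 0], [0, 0, 0, 0, 0, 0], [0, 0, 0, 0, 0, 0], [0, 0, 0, 0, 0, 0]]]'

```text
clock: 53.5
position: [0.4579, 0.3688, 0.015]
ee_rot: [-0.087, -3.138, 0.004]
ft_force: [0.4, -0.5, -0.7]
grip_width: 0.0939
```

```bash
python3 -c "
from h import *
st()
rows((.4615,.369,.017),176.8)"
```

```text
t 53.5 p [0.4579 0.3688 0.015 ] yaw 176.84 tilt 0.21 f [ 0.41 -0.54 -0.67] w 0.0939 q [ 0.56  0.47  1.75 -0.    0.92 -0.96]
N 1 q6 est -0.84
[-0.0119, 0.0012, -0.0067, -0.0012, -0.0013, 0.0003]
```

Request:
drive_tool --plan '[[[-0.011, 0.001, -0.005, -0.001, -0.001, 0], [0, 0, 0, 0, 0, 0], [0, 0, 0, 0, 0, 0], [0, 0, 0, 0, 0, 0], [0, 0, 0, 0, 0, 0], [0, 0, 0, 0, 0, 0], [0, 0, 0, 0, 0, 0], [0, 0, 0, 0, 0, 0]]]'

```text
clock: 54.3
position: [0.462, 0.3691, 0.0172]
ee_rot: [0.087, 3.14, 0.001]
ft_force: [-0.2, 1.0, 0.6]
grip_width: 0.0939
```

Request:
drive_tool --plan '[[[0, 0, 0, 0, 0, 0], [0, 0, 0, 0, 0, 0], [0, 0, 0, 0, 0, 0], [0, 0, 0, 0, 0, 0], [0, 0, 0, 0, 0, 0], [0, 0, 0, 0, 0, 0], [0, 0, 0, 0, 0, 0], [0, 0, 0, 0, 0, 0]]]' --hand -1

```text
clock: 55.1
position: [0.4619, 0.3692, 0.0171]
ee_rot: [0.087, 3.14, 0.001]
ft_force: [-0.8, 0.7, 0.8]
grip_width: 0.0616
```

Request:
drive_tool --plan '[[[0, 0, -0.08, 0, 0, 0], [0, 0, -0.13, 0, 0, 0], [0, 0, -0.13, 0, 0, 0], [0, 0, -0.13, 0, 0, 0], [0, 0, -0.13, 0, 0, 0], [0, 0, 0, 0, 0, 0], [0, 0, 0, 0, 0, 0], [0, 0, 0, 0, 0, 0]]]'

```text
clock: 55.9
position: [0.4591, 0.3672, 0.199]
ee_rot: [-0.087, -3.132, 0.009]
ft_force: [-0.7, 0.0, -0.6]
grip_width: 0.0617
```

```bash
python3 -c "
from h import *
st()
rows((.630,.01,.20),96)"
```

```text
t 55.9 p [0.4591 0.3672 0.199 ] yaw 176.83 tilt 0.58 f [-0.7   0.03 -0.64] w 0.0617 q [ 0.56  0.31  1.5  -0.    1.34 -0.96]
N 11 q6 est -0.09
[-0.0577, -0.1052, -0.0002, -0.0005, -0.0001, 0.0612]
[-0.0707, -0.097, -0.0002, -0.0005, -0.0001, 0.0612]
[-0.0825, -0.0871, -0.0003, -0.0005, -0.0001, 0.0612]
[-0.093, -0.0759, -0.0004, -0.0005, -0.0001, 0.0612]
[-0.1019, -0.0634, -0.0004, -0.0005, -0.0001, 0.0612]
[-0.1092, -0.0498, -0.0004, -0.0005, -0.0001, 0.0612]
[-0.1146, -0.0354, -0.0005, -0.0005, -0.0001, 0.0612]
[-0.1182, -0.0205, -0.0005, -0.0005, -0.0001, 0.0612]
[-0.1199, -0.0052, -0.0004, -0.0005, -0.0001, 0.0612]
[-0.1196, 0.0102, -0.0004, -0.0005, -0.0001, 0.0612]
[-0.1173, 0.0254, -0.0004, -0.0005, -0.0001, 0.0612]
```

Request:
drive_tool --plan '[[[-0.058, -0.105, -0.01, 0, 0, 0.061], [-0.071, -0.097, -0.01, 0, 0, 0.061], [-0.082, -0.087, -0.005, 0, 0, 0.061], [-0.093, -0.076, 0, 0, 0, 0.061], [-0.102, -0.063, 0, 0, 0, 0.061], [-0.109, -0.05, 0, 0, 0, 0.061], [-0.115, -0.035, 0, 0, 0, 0.061], [-0.118, -0.02, 0, 0, 0, 0.061]]]'

```text
clock: 56.7
position: [0.5734, 0.0994, 0.1879]
ee_rot: [-1.639, -2.646, 0.049]
ft_force: [0.4, 0.5, -1.7]
grip_width: 0.0612
```

Request:
drive_tool --plan '[[[-0.12, -0.005, 0, 0, 0, 0.061], [-0.12, 0.01, 0, 0, 0, 0.061], [-0.08, 0.02, 0, 0, 0, 0.04], [0, 0, 0, 0, 0, 0], [0, 0, 0, 0, 0, 0], [0, 0, 0, 0, 0, 0], [0, 0, 0, 0, 0, 0], [0, 0, 0, 0, 0, 0]]]'

```text
clock: 57.5
position: [0.6074, 0.0056, 0.1725]
ee_rot: [-2.072, -2.302, 0.08]
ft_force: [-0.2, 0.3, -1.5]
grip_width: 0.0617
```

```bash
python3 -c "
from h import *
st()
rows((.635,-.0215,.145),96)"
```

```text
t 57.5 p [0.6074 0.0056 0.1725] yaw 96.03 tilt 3.86 f [-0.2   0.26 -1.53] w 0.0617 q [-0.1   0.39  1.45 -0.02  1.37 -0.2 ]
N 2 q6 est -0.14
[-0.0497, 0.044, 0.043, -0.0161, 0.0005, 0.0001]
[-0.0497, 0.0425, 0.0445, -0.0161, 0.0005, 0.0001]
```

Request:
drive_tool --plan '[[[-0.05, 0.042, 0.02, -0.016, 0, 0], [-0.048, 0.036, 0.03, -0.016, 0, 0], [-0.005, 0, 0.01, 0, 0, 0], [0, 0, 0, 0, 0, 0], [0, 0, 0, 0, 0, 0], [0, 0, 0, 0, 0, 0], [0, 0, 0, 0, 0, 0], [0, 0, 0, 0, 0, 0]]]'

```text
clock: 58.3
position: [0.6324, -0.0162, 0.1557]
ee_rot: [2.09, 2.343, 0.003]
ft_force: [0.2, 0.0, -0.9]
grip_width: 0.0617
```

```bash
python3 -c "
from h import *
st()
rows((.635,-.0215,.131),96)"
```

```text
t 58.3 p [ 0.6324 -0.0162  0.1557] yaw 96.55 tilt 0.14 f [ 0.2   0.04 -0.88] w 0.0617 q [-0.14  0.4   1.47  0.    1.27 -0.25]
N 1 q6 est -0.14
[-0.0186, 0.0064, 0.0823, 0.0011, 0.0, 0.0046]
```

Request:
drive_tool --plan '[[[-0.018, 0.004, 0.03, 0.001, 0, 0.0045], [0, 0, 0.03, 0, 0, 0], [0, 0, 0.01, 0, 0, 0], [0, 0, 0.004, 0, 0, 0], [0, 0, 0, 0, 0, 0], [0, 0, 0, 0, 0, 0], [0, 0, 0, 0, 0, 0], [0, 0, 0, 0, 0, 0]]]'

```text
clock: 59.1
position: [0.6342, -0.0218, 0.131]
ee_rot: [-2.103, -2.333, 0.001]
ft_force: [-0.0, -0.7, -1.1]
grip_width: 0.0618
```

```bash
python3 -c "
from h import *
st()
rows((.635,-.0215,.124),96)"
```

```text
t 59.1 p [ 0.6342 -0.0218  0.131 ] yaw 95.95 tilt 0.05 f [-0.02 -0.73 -1.13] w 0.0618 q [-0.14  0.42  1.5   0.    1.22 -0.25]
N 1 q6 est -0.14
[0.0007, 0.0028, 0.0234, -0.0004, -0.0001, -0.0004]
```

Request:
drive_tool --plan '[[[0, 0.003, 0.012, 0, 0, 0], [0, 0, 0.01, 0, 0, 0], [0, 0, 0.008, 0, 0, 0], [0, 0, 0.008, 0, 0, 0], [0, 0, 0.008, 0, 0, 0], [0, 0, 0.005, 0, 0, 0], [0, 0, 0, 0, 0, 0], [0, 0, 0, 0, 0, 0]]]'

```text
clock: 59.9
position: [0.6359, -0.0217, 0.1177]
ee_rot: [2.101, 2.333, 0.002]
ft_force: [-0.7, 0.1, -1.4]
grip_width: 0.0617
```

```bash
python3 -c "
from h import *
st()"
```

```text
t 59.9 p [ 0.6359 -0.0217  0.1177] yaw 95.97 tilt 0.13 f [-0.68  0.06 -1.37] w 0.0617 q [-0.14  0.43  1.52 -0.    1.19 -0.25]
```

Request:
drive_tool --plan '[[[0, 0, 0.005, 0, 0, 0], [0, 0, 0.003, 0, 0, 0], [0, 0, 0, 0, 0, 0], [0, 0, 0, 0, 0, 0], [0, 0, 0, 0, 0, 0], [0, 0, 0, 0, 0, 0], [0, 0, 0, 0, 0, 0], [0, 0, 0, 0, 0, 0]]]'

```text
clock: 60.7
position: [0.6361, -0.0217, 0.1171]
ee_rot: [2.101, 2.332, 0.003]
ft_force: [0.4, 0.3, 1.6]
grip_width: 0.0618
```

Request:
drive_tool --plan '[[[0, 0, 0, 0, 0, 0], [0, 0, 0, 0, 0, 0], [0, 0, 0, 0, 0, 0], [0, 0, 0, 0, 0, 0], [0, 0, 0, 0, 0, 0], [0, 0, 0, 0, 0, 0], [0, 0, -0.02, 0, 0, 0], [0, 0, -0.05, 0, 0, 0]]]' --hand 1

```text
clock: 61.5
position: [0.6346, -0.0216, 0.1358]
ee_rot: [-2.102, -2.333, 0.002]
ft_force: [0.2, -0.5, -0.2]
grip_width: 0.0942
```

Request:
drive_tool --plan '[[[0, 0, -0.13, 0, 0, 0], [0, 0, -0.13, 0, 0, 0], [0, 0, -0.13, 0, 0, 0], [0, 0, -0.13, 0, 0, 0], [0, 0, -0.1, 0, 0, 0], [0, 0, 0, 0, 0, 0], [0, 0, 0, 0, 0, 0], [0, 0, 0, 0, 0, 0]]]'

```text
clock: 62.3
position: [0.6343, -0.0215, 0.3324]
ee_rot: [2.102, 2.333, 0.002]
ft_force: [-0.2, -0.2, -0.6]
grip_width: 0.0939
```

```bash
python3 -c "
from h import *
st();snap('wrist','w10');snap('scene','s10')
a=cv2.imread('pics/w10.png')[0:300,200:440];b=cv2.imread('pics/s10.png')[220:370,280:430]
o=np.zeros((600,800,3),np.uint8);o[:480,:384]=cv2.resize(a,(384,480));o[:400,400:]=cv2.resize(b,(400,400),interpolation=cv2.INTER_CUBIC);cv2.imwrite('pics/c10.png',o)
rows((.614,.185,.25),96)"
```

```text
t 62.3 p [ 0.6343 -0.0215  0.3324] yaw 95.97 tilt 0.1 f [-0.19 -0.23 -0.58] w 0.0939 q [-0.14  0.33  1.14 -0.    1.66 -0.25]
N 5 q6 est 0.19
[0.1383, 0.0011, 0.0543, -0.0, -0.0, -0.0001]
[0.1383, 0.0011, 0.0543, -0.0, -0.0, -0.0001]
[0.1383, 0.0011, 0.0543, -0.0, -0.0, -0.0001]
[0.1383, 0.0011, 0.0543, -0.0, -0.0, -0.0001]
[0.1383, 0.0011, 0.0543, -0.0, -0.0, -0.0001]
```

View pics/c10.png

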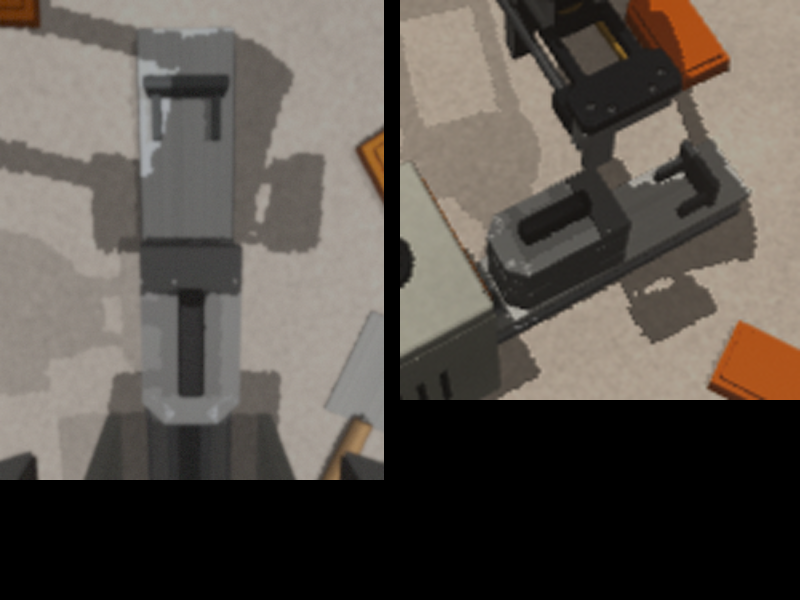

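The stack is flush and level with the cover on top, chamfers toward the hood: cover (190,330) in the left crop, stack (555,245) in the right crop. Now I close the jaws and go behind the push plate.

Request:
drive_tool --plan '[[[0.138, 0.001, 0.054, 0, 0, 0], [0.138, 0.001, 0.054, 0, 0, 0], [0.138, 0.001, 0.054, 0, 0, 0], [0.138, 0.001, 0.054, 0, 0, 0], [0.138, 0.001, 0.054, 0, 0, 0], [0, 0, 0, 0, 0, 0], [0, 0, 0, 0, 0, 0], [0, 0, 0, 0, 0, 0]]]' --hand -1

```text
clock: 63.2
position: [0.6092, 0.1884, 0.2342]
ee_rot: [-2.1, -2.321, 0.027]
ft_force: [0.6, -0.9, -0.6]
grip_width: 0.0335
```

```bash
python3 -c "
from h import *
st()
for P in((.619,.1317,.078),):print(proj('w10',P),proj('s10',P))
rows((.614,.185,.06),96)"
```

```text
t 63.2 p [0.6092 0.1884 0.2342] yaw 95.72 tilt 1.21 f [ 0.64 -0.85 -0.57] w 0.0335 q [ 0.19  0.38  1.31 -0.    1.47  0.09]
[317.7188542   47.19738708] [393.67158323 281.36377043]
N 4 q6 est 0.19
[-0.0028, 0.0067, 0.1451, -0.0025, 0.0003, -0.0006]
[-0.0029, 0.006, 0.1451, -0.0025, 0.0003, -0.0006]
[-0.003, 0.0052, 0.1451, -0.0025, 0.0003, -0.0006]
[-0.0031, 0.0045, 0.1452, -0.0025, 0.0003, -0.0006]
```

Request:
drive_tool --plan '[[[0, 0.006, 0.14, -0.0025, 0, 0], [0, 0.004, 0.14, -0.0025, 0, 0], [0, 0.003, 0.14, -0.0025, 0, 0], [0, 0.002, 0.12, -0.0025, 0, 0], [0, 0, 0.03, 0, 0, 0], [0, 0, 0, 0, 0, 0], [0, 0, 0, 0, 0, 0], [0, 0, 0, 0, 0, 0]]]'

```text
clock: 64.0
position: [0.6219, 0.1783, 0.0668]
ee_rot: [2.111, 2.305, 0.016]
ft_force: [0.1, -0.8, -0.4]
grip_width: 0.0004
```

```bash
python3 -c "
from h import *
st()
rows((.6165,.160,.058),96)"
```

```text
t 64.0 p [0.6219 0.1783 0.0668] yaw 95.02 tilt 1.08 f [ 0.09 -0.82 -0.39] w 0.0004 q [ 0.18  0.48  1.57 -0.01  1.07  0.09]
N 1 q6 est 0.15
[-0.0591, -0.0237, 0.0292, 0.0087, 0.0023, -0.0082]
```

Request:
drive_tool --plan '[[[-0.03, -0.022, 0.015, 0.008, 0.002, -0.008], [-0.02, 0, 0.01, 0, 0, 0], [-0.02, 0, 0, 0, 0, 0], [-0.02, 0, 0, 0, 0, 0], [-0.02, 0, 0, 0, 0, 0], [0, 0, 0, 0, 0, 0], [0, 0, 0, 0, 0, 0], [0, 0, 0, 0, 0, 0]]]'

```text
clock: 64.8
position: [0.6248, 0.144, 0.0673]
ee_rot: [2.096, 2.325, 0.02]
ft_force: [-0.4, 0.3, 0.1]
grip_width: 0.0005
```

```bash
python3 -c "
from h import *
st()
rows((.620,.135,.058),96)"
```

```text
t 64.8 p [0.6248 0.144  0.0673] yaw 95.95 tilt 0.99 f [-0.44  0.31  0.13] w 0.0005 q [0.12 0.47 1.58 0.   1.07 0.01]
N 1 q6 est 0.11
[-0.0283, -0.0196, 0.0306, 0.0082, -0.0002, -0.0004]
```

Request:
drive_tool --plan '[[[0, -0.018, 0.02, 0.008, 0, 0], [-0.012, -0.002, 0.01, 0, 0, 0], [-0.015, -0.001, 0, 0, 0, 0], [-0.015, -0.001, 0, 0, 0, 0], [-0.015, 0, 0, 0, 0, 0], [-0.015, 0, 0, 0, 0, 0], [-0.015, 0, 0, 0, 0, 0], [-0.015, 0, 0, 0, 0, 0]]]'

```text
clock: 65.6
position: [0.6197, 0.1381, 0.0584]
ee_rot: [-2.091, -2.301, -0.053]
ft_force: [-1.2, 13.3, 2.3]
grip_width: 0.0005
```

```bash
python3 -c "
from h import *
st()"
```

```text
t 65.6 p [0.6197 0.1381 0.0584] yaw 95.48 tilt 2.67 f [-1.2  13.27  2.31] w 0.0005 q [ 0.08  0.48  1.6   0.05  1.06 -0.04]
```

Request:
drive_tool --plan '[[[-0.022, 0, 0, 0, 0, 0], [-0.025, 0, 0, 0, 0, 0], [-0.028, 0, 0, 0, 0, 0], [-0.03, 0, 0, 0, 0, 0], [-0.03, 0, 0, 0, 0, 0], [-0.03, 0, 0, 0, 0, 0], [-0.03, 0, 0, 0, 0, 0], [-0.03, 0, 0, 0, 0, 0]]]'

```text
clock: 66.4
position: [0.6258, 0.0859, 0.0574]
ee_rot: [-2.081, -2.284, -0.089]
ft_force: [-0.6, 5.2, 4.1]
grip_width: 0.0007
```

```bash
python3 -c "
from h import *
st()
rows((.626,.08,.058),96,v=.01)"
```

```text
t 66.4 p [0.6258 0.0859 0.0574] yaw 95.37 tilt 4.38 f [-0.58  5.25  4.06] w 0.0007 q [-0.02  0.48  1.61  0.09  1.05 -0.16]
N 1 q6 est 0.02
[-0.0194, -0.0011, -0.0033, 0.0042, -0.0362, -0.0054]
```

Request:
drive_tool --plan '[[[-0.03, 0, 0, 0, -0.006, 0], [-0.03, 0, 0, 0, -0.006, 0], [-0.03, 0, 0, 0, -0.006, 0], [-0.03, 0, 0, 0, -0.006, 0], [-0.03, 0, 0, 0, -0.006, 0], [-0.03, 0, 0, 0, -0.006, 0], [-0.03, 0, 0, 0, -0.006, 0], [-0.03, 0, 0, 0, -0.006, 0]]]'

```text
clock: 67.2
position: [0.6343, 0.0075, 0.0549]
ee_rot: [2.097, 2.297, -0.02]
ft_force: [0.7, 5.2, 0.6]
grip_width: 0.0006
```

```bash
python3 -c "
from h import *
st()
rows((.633,.0,.058),96,v=.01)"
```

```text
t 67.2 p [0.6343 0.0075 0.0549] yaw 95.19 tilt 1.92 f [0.75 5.15 0.64] w 0.0006 q [-0.08  0.48  1.61 -0.03  1.03 -0.15]
N 1 q6 est -0.1
[-0.0249, -0.0065, -0.0097, 0.0052, 0.0151, -0.0066]
```

Request:
drive_tool --plan '[[[-0.02, -0.004, -0.004, 0.003, 0.006, -0.004], [-0.02, 0, -0.004, 0, 0.003, 0], [-0.018, 0, 0, 0, 0, 0], [-0.018, 0, 0, 0, 0, 0], [-0.018, 0, 0, 0, 0, 0], [-0.018, 0, 0, 0, 0, 0], [-0.018, 0, 0, 0, 0, 0], [-0.018, 0, 0, 0, 0, 0]]]'

```text
clock: 68.0
position: [0.6348, -0.0137, 0.0559]
ee_rot: [-2.106, -2.3, -0.04]
ft_force: [0.6, 16.7, 3.2]
grip_width: 0.0004
```

```bash
python3 -c "
from h import *
st()"
```

```text
t 68.0 p [ 0.6348 -0.0137  0.0559] yaw 95.03 tilt 1.95 f [ 0.61 16.72  3.17] w 0.0004 q [-0.15  0.49  1.6   0.04  1.06 -0.26]
```

Request:
drive_tool --plan '[[[-0.02, 0, 0, 0, 0, 0], [-0.022, 0, 0, 0, 0, 0], [-0.024, 0, 0, 0, 0, 0], [-0.026, 0, 0, 0, 0, 0], [-0.026, 0, 0, 0, 0, 0], [-0.026, 0, 0, 0, 0, 0], [-0.026, 0, 0, 0, 0, 0], [-0.026, 0, 0, 0, 0, 0]]]'

```text
clock: 68.8
position: [0.6348, -0.0117, 0.0571]
ee_rot: [-2.069, -2.223, -0.148]
ft_force: [2.2, 21.6, 6.0]
grip_width: 0.0003
```

```bash
python3 -c "
from h import *
st()"
```

```text
t 68.8 p [ 0.6348 -0.0117  0.0571] yaw 94.13 tilt 8.03 f [ 2.17 21.58  5.97] w 0.0003 q [-0.21  0.5   1.59  0.15  1.1  -0.35]
```

Request:
drive_tool --plan '[[[0.03, 0, 0, 0, 0, 0], [0.05, 0, 0, 0, 0, 0], [0.05, 0, 0, 0, 0, 0], [0.05, 0, 0, 0, 0, 0], [0, 0, -0.1, 0, 0, 0], [0, 0, -0.13, 0, 0, 0], [0, 0, -0.13, 0, 0, 0], [0, 0, -0.13, 0, 0, 0]]]'

```text
clock: 69.6
position: [0.6244, 0.0243, 0.2066]
ee_rot: [-2.059, -2.221, -0.112]
ft_force: [0.5, 1.1, 0.7]
grip_width: 0.0006
```

```bash
python3 -c "
from h import *
st()
rows((.628,.06,.33),96)"
```

```text
t 69.6 p [0.6244 0.0243 0.2066] yaw 94.26 tilt 7.64 f [0.52 1.09 0.67] w 0.0006 q [-0.15  0.38  1.39  0.12  1.43 -0.24]
N 3 q6 est -0.01
[0.0569, 0.0041, -0.1309, -0.0031, -0.021, -0.0046]
[0.0511, 0.0054, -0.1332, -0.0031, -0.021, -0.0046]
[0.0451, 0.0068, -0.1353, -0.0031, -0.021, -0.0046]
```

Request:
drive_tool --plan '[[[0.057, 0.004, -0.13, -0.003, -0.021, -0.005], [0.051, 0.005, -0.13, -0.003, -0.021, -0.005], [0.045, 0.007, -0.13, -0.003, -0.021, -0.005], [0, 0, 0, 0, 0, 0], [0, 0, 0, 0, 0, 0], [0, 0, 0, 0, 0, 0], [0, 0, 0, 0, 0, 0], [0, 0, 0, 0, 0, 0]]]'

```text
clock: 70.4
position: [0.627, 0.0599, 0.3347]
ee_rot: [2.095, 2.324, -0.008]
ft_force: [-0.1, -0.5, -0.9]
grip_width: 0.0005
```

```bash
python3 -c "
from h import *
st();snap('wrist','w11');snap('top','t11')
print('w11 pred for y', [(round(y,3),proj('w11',(.62+(.13-y)*.105,y,.078)).round(1)) for y in(-.04,-.035,-.03,-.025,-.02)])
a=cv2.imread('pics/w11.png')[150:450,200:440];b=cv2.imread('pics/t11.png')[150:250,250:450]
o=np.zeros((600,800,3),np.uint8);o[:480,:384]=cv2.resize(a,(384,480));o[:200,400:]=cv2.resize(b,(400,200),interpolation=cv2.INTER_CUBIC);cv2.imwrite('pics/c11.png',o)"
```

```text
t 70.4 p [0.627  0.0599 0.3347] yaw 95.93 tilt 0.79 f [-0.08 -0.47 -0.9 ] w 0.0005 q [-0.01  0.32  1.15 -0.01  1.66 -0.11]
w11 pred for y [(-0.04, array([316.8, 283.1])), (-0.035, array([316.8, 279.1])), (-0.03, array([316.7, 275.1])), (-0.025, array([316.7, 271.1])), (-0.02, array([316.7, 267.1]))]
```

View pics/c11.png

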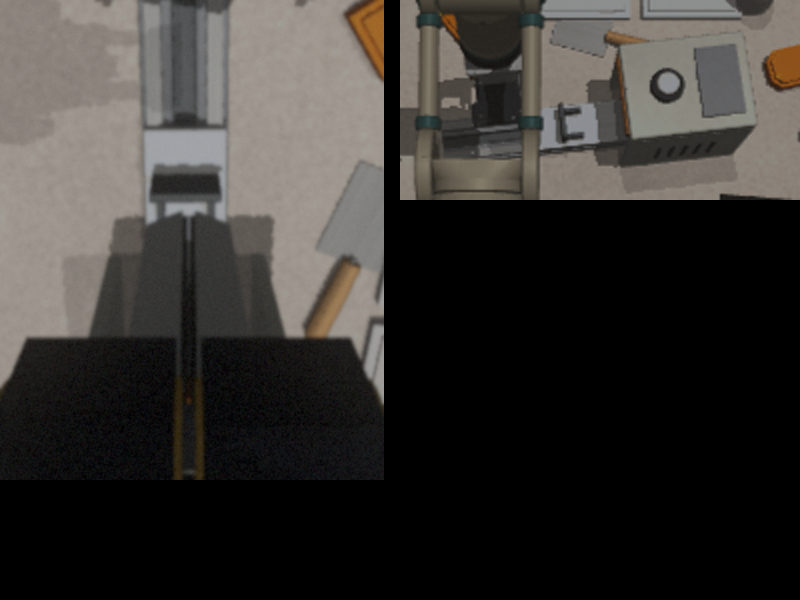

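```bash
python3 -c "
from h import *
print('deck rear now',at('w11',316,230,.034).round(4))
# w10 deck rear: crop y 28/1.6
print('deck rear w10',at('w10',200+187/1.6,29/1.6,.034).round(4))
print('w10 plate far edges', [at('w10',317,v/1.6,.078).round(4)[1] for v in(75,95)])
for y in(-.02,-.025,-.03,-.035): print(y,[ ((proj('w11',(.636,yy,z))[1]-150)*1.6).round(1) for yy,z in((y,.034),(y,.078),(y-.008,.078))])
t=lambda u,v:(250+(u-400)/2,150+v/2)
print('top plate top',at('t11',*t(562,124),.078))
print('button',tri('t11',t(668,85),'scene0',S(294,302)))"
```

```text
deck rear now [0.6317 0.0118 0.034 ]
deck rear w10 [0.6145 0.1668 0.034 ]
w10 plate far edges [np.float64(0.1319), np.float64(0.1208)]
-0.02 [np.float64(167.0), np.float64(187.4), np.float64(197.6)]
-0.025 [np.float64(172.9), np.float64(193.8), np.float64(203.9)]
-0.03 [np.float64(178.8), np.float64(200.1), np.float64(210.2)]
-0.035 [np.float64(184.6), np.float64(206.4), np.float64(216.4)]
top plate top [ 0.62888792 -0.02940825  0.078     ]
button (array([ 0.64987713, -0.17244885,  0.22396637]), np.float64(0.0034587406458456947))
```

The travel seen is about 155 mm plus the starting 0–12 mm, which is close to the threshold. I push again, harder and with tilt compensation, to be sure it is on the stop.

```bash
python3 -c "
from h import *
rows((.630,.025,.09),96)"
```

```text
N 6 q6 est -0.07
[-0.0177, -0.0011, 0.1362, 0.0004, 0.001, -0.0001]
[-0.018, -0.001, 0.1362, 0.0004, 0.001, -0.0001]
[-0.0183, -0.0009, 0.1361, 0.0004, 0.001, -0.0001]
[-0.0185, -0.0008, 0.1361, 0.0004, 0.001, -0.0001]
[-0.0188, -0.0007, 0.136, 0.0004, 0.001, -0.0001]
[-0.0191, -0.0006, 0.136, 0.0004, 0.001, -0.0001]
```

Request:
drive_tool --plan '[[[-0.017, -0.001, 0.136, 0, 0.001, 0], [-0.017, -0.001, 0.136, 0, 0.001, 0], [-0.017, -0.001, 0.136, 0, 0.001, 0], [-0.017, -0.001, 0.136, 0, 0.001, 0], [-0.016, -0.001, 0.136, 0, 0.001, 0], [-0.01, -0.001, 0.12, 0, 0.001, 0], [0, 0, 0, 0, 0, 0], [0, 0, 0, 0, 0, 0]]]'

```text
clock: 71.3
position: [0.6306, 0.0258, 0.0854]
ee_rot: [2.108, 2.326, 0.006]
ft_force: [0.2, 0.3, 0.4]
grip_width: 0.0005
```

```bash
python3 -c "
from h import *
st()
rows((.634,.0,.058),96)"
```

```text
t 71.3 p [0.6306 0.0258 0.0854] yaw 95.62 tilt 0.27 f [0.23 0.25 0.39] w 0.0005 q [-0.07  0.45  1.58  0.    1.11 -0.17]
N 1 q6 est -0.1
[-0.0868, 0.0026, 0.0911, 0.0022, -0.0003, -0.0031]
```

Request:
drive_tool --plan '[[[-0.03, 0, 0.05, 0.002, 0, -0.003], [-0.03, 0, 0.04, 0, 0, 0], [-0.025, 0, 0.01, 0, 0, 0], [-0.025, 0, 0, 0, 0, 0], [-0.02, 0, 0, 0, 0, 0], [-0.015, 0, 0, 0, 0, 0], [-0.015, 0, 0, 0, 0, 0], [-0.015, 0, 0, 0, 0, 0]]]'

```text
clock: 72.1
position: [0.6391, -0.0133, 0.0591]
ee_rot: [-2.1, -2.314, -0.046]
ft_force: [0.8, 11.2, -0.9]
grip_width: 0.0004
```

```bash
python3 -c "
from h import *
st()
rows((.635,-.02,.056),96)"
```

```text
t 72.1 p [ 0.6391 -0.0133  0.0591] yaw 95.54 tilt 1.94 f [ 0.79 11.18 -0.87] w 0.0004 q [-0.15  0.48  1.59  0.04  1.07 -0.26]
N 1 q6 est -0.14
[-0.0213, -0.0158, 0.0096, 0.0052, -0.0153, -0.0039]
```

Request:
drive_tool --plan '[[[-0.025, -0.006, 0.003, 0.003, -0.012, 0], [-0.03, 0, 0, 0, -0.012, 0], [-0.035, 0, 0, 0, -0.012, 0], [-0.04, 0, 0, 0, -0.012, 0], [-0.045, 0, 0, 0, -0.012, 0], [-0.045, 0, 0, 0, -0.012, 0], [-0.045, 0, 0, 0, -0.012, 0], [-0.045, 0, 0, 0, -0.012, 0]]]'

```text
clock: 72.9
position: [0.6394, -0.0139, 0.0588]
ee_rot: [2.143, 2.279, 0.004]
ft_force: [-0.3, 30.8, -0.3]
grip_width: 0.0009
```

```bash
python3 -c "
from h import *
st()
rows((.635,-.02,.056),96)"
```

```text
t 72.9 p [ 0.6394 -0.0139  0.0588] yaw 93.52 tilt 0.77 f [-0.35 30.82 -0.3 ] w 0.0009 q [-0.13  0.48  1.59 -0.01  1.05 -0.19]
N 1 q6 est -0.14
[-0.0194, -0.016, 0.0092, 0.0052, 0.0037, -0.0206]
```

31 N at the same place with the tool upright, and no advance: this is the hard stop. I back off and go above the button.

Request:
drive_tool --plan '[[[0.05, 0, 0, 0, 0, -0.01], [0.06, 0, 0, 0, 0, -0.01], [0.03, 0, -0.05, 0, 0, 0], [0, 0, -0.13, 0, 0, 0], [0, 0, -0.14, 0, 0, 0], [0, 0, -0.14, 0, 0, 0], [0, 0, -0.14, 0, 0, 0], [0, 0, -0.14, 0, 0, 0]]]'

```text
clock: 73.7
position: [0.6302, 0.0335, 0.2848]
ee_rot: [2.091, 2.335, -0.007]
ft_force: [1.3, -0.6, -0.2]
grip_width: 0.0007
```

```bash
python3 -c "
from h import *
st()
rows((.651,-.172,.30),96)"
```

```text
t 73.7 p [0.6302 0.0335 0.2848] yaw 96.29 tilt 0.48 f [ 1.3  -0.58 -0.21] w 0.0007 q [-0.05  0.33  1.25 -0.01  1.55 -0.16]
N 5 q6 est -0.36
[-0.1377, -0.0012, -0.009, 0.0001, 0.0008, 0.0005]
[-0.1377, -0.0011, -0.0092, 0.0001, 0.0008, 0.0005]
[-0.1377, -0.001, -0.0094, 0.0001, 0.0008, 0.0005]
[-0.1377, -0.0008, -0.0097, 0.0001, 0.0008, 0.0005]
[-0.1377, -0.0007, -0.0099, 0.0001, 0.0008, 0.0005]
```

Request:
drive_tool --plan '[[[-0.138, -0.001, -0.03, 0, 0, 0], [-0.138, -0.001, -0.03, 0, 0, 0], [-0.138, -0.001, -0.02, 0, 0, 0], [-0.138, -0.001, -0.01, 0, 0, 0], [-0.12, -0.001, 0, 0, 0, 0], [0, 0, 0, 0, 0, 0], [0, 0, 0, 0, 0, 0], [0, 0, 0, 0, 0, 0]]]'

```text
clock: 74.5
position: [0.6546, -0.1767, 0.331]
ee_rot: [2.072, 2.316, 0.006]
ft_force: [-0.4, 1.1, 0.3]
grip_width: 0.0004
```

```bash
python3 -c "
from h import *
st()
rows((.651,-.172,.25),96)"
```

```text
t 74.5 p [ 0.6546 -0.1767  0.331 ] yaw 96.36 tilt 1.97 f [-0.39  1.09  0.27] w 0.0004 q [-0.36  0.39  1.07 -0.01  1.66 -0.47]
N 2 q6 est -0.36
[0.0115, -0.0086, 0.1347, 0.0062, 0.0054, 0.0016]
[0.0099, -0.0069, 0.1349, 0.0062, 0.0054, 0.0016]
```

Request:
drive_tool --plan '[[[0.011, -0.009, 0.1, 0.006, 0.005, 0.001], [0.009, -0.008, 0.1, 0.006, 0.005, 0.001], [0, 0, 0.03, 0, 0, 0], [0, 0, 0, 0, 0, 0], [0, 0, 0, 0, 0, 0], [0, 0, 0, 0, 0, 0], [0, 0, 0, 0, 0, 0], [0, 0, 0, 0, 0, 0]]]'

```text
clock: 75.3
position: [0.6525, -0.166, 0.2676]
ee_rot: [2.082, 2.337, 0.006]
ft_force: [0.4, -0.5, 1.0]
grip_width: 0.0004
```

```bash
python3 -c "
from h import *
st()
rows((.651,-.172,.243),96)"
```

```text
t 75.3 p [ 0.6525 -0.166   0.2676] yaw 96.61 tilt 0.73 f [ 0.43 -0.5   0.95] w 0.0004 q [-0.35  0.4   1.19 -0.    1.54 -0.47]
N 1 q6 est -0.36
[-0.0186, -0.0083, 0.0822, 0.0053, 0.003, 0.0051]
```

Request:
drive_tool --plan '[[[-0.017, -0.008, 0.03, 0.005, 0.003, 0.004], [0, 0, 0.02, 0, 0, 0], [0, 0, 0.02, 0, 0, 0], [0, 0, 0.01, 0, 0, 0], [0, 0, 0.01, 0, 0, 0], [0, 0, 0, 0, 0, 0], [0, 0, 0, 0, 0, 0], [0, 0, 0, 0, 0, 0]]]'

```text
clock: 76.1
position: [0.6511, -0.1728, 0.2397]
ee_rot: [2.1, 2.334, 0.001]
ft_force: [0.1, -0.4, 2.2]
grip_width: 0.0005
```

```bash
python3 -c "
from h import *
st()"
```

```text
t 76.1 p [ 0.6511 -0.1728  0.2397] yaw 96.03 tilt 0.1 f [ 0.11 -0.44  2.2 ] w 0.0005 q [-0.36  0.42  1.23  0.    1.49 -0.47]
```

Request:
drive_tool --plan '[[[0, 0, 0.008, 0, 0, 0], [0, 0, 0.01, 0, 0, 0], [0, 0, 0.012, 0, 0, 0], [0, 0, 0.014, 0, 0, 0], [0, 0, 0.014, 0, 0, 0], [0, 0, 0.014, 0, 0, 0], [0, 0, 0.014, 0, 0, 0], [0, 0, 0.014, 0, 0, 0]]]'

```text
clock: 76.9
position: [0.651, -0.1727, 0.234]
ee_rot: [2.085, 2.319, 0.012]
ft_force: [-4.6, 1.7, 16.5]
grip_width: 0.0001
```

```bash
python3 -c "
from h import *
st()"
```

```text
t 76.9 p [ 0.651  -0.1727  0.234 ] yaw 96.07 tilt 1.38 f [-4.58  1.7  16.5 ] w 0.0001 q [-0.36  0.4   1.27 -0.    1.45 -0.47]
```

Bottomed: 16.5 N against a 5 N spring. Release and retreat.

Request:
drive_tool --plan '[[[0, 0, -0.05, 0, 0, 0], [0, 0, -0.1, 0, 0, 0], [0, 0, -0.12, 0, 0, 0], [0.05, -0.1, -0.05, 0, 0, 0], [0.05, -0.14, 0, 0, 0, 0], [0.05, -0.14, 0, 0, 0, 0], [0.05, -0.14, 0, 0, 0, 0], [0, -0.14, 0, 0, 0, 0]]]'

```text
clock: 77.7
position: [0.4452, -0.1321, 0.3228]
ee_rot: [2.081, 2.321, 0.016]
ft_force: [0.4, -0.7, 0.7]
grip_width: 0.0004
```

Request:
drive_tool --plan '[[[0, -0.1, 0, 0, 0, 0], [0, 0, 0, 0, 0, 0], [0, 0, 0, 0, 0, 0], [0, 0, 0, 0, 0, 0], [0, 0, 0, 0, 0, 0], [0, 0, 0, 0, 0, 0], [0, 0, 0, 0, 0, 0], [0, 0, 0, 0, 0, 0]]]'

```text
clock: 78.5
position: [0.4137, -0.1346, 0.3202]
ee_rot: [2.081, 2.321, 0.016]
ft_force: [0.4, -0.4, -0.2]
grip_width: 0.0005
```

```bash
python3 -c "
from h import *
st();snap('scene','s12');snap('top','t12')
b=cv2.imread('pics/s12.png')[200:440,130:450];a=cv2.imread('pics/t12.png')[150:310,250:480]
o=np.zeros((600,800,3),np.uint8);o[:360,:480]=cv2.resize(b,(480,360));o[360:360+240,:345]=cv2.resize(a,(345,240));cv2.imwrite('pics/c12.png',o)"
```

```text
t 78.5 p [ 0.4137 -0.1346  0.3202] yaw 96.24 tilt 1.49 f [ 0.39 -0.42 -0.25] w 0.0005 q [-0.48 -0.    1.59  0.    1.53 -0.59]
```

View pics/c12.png

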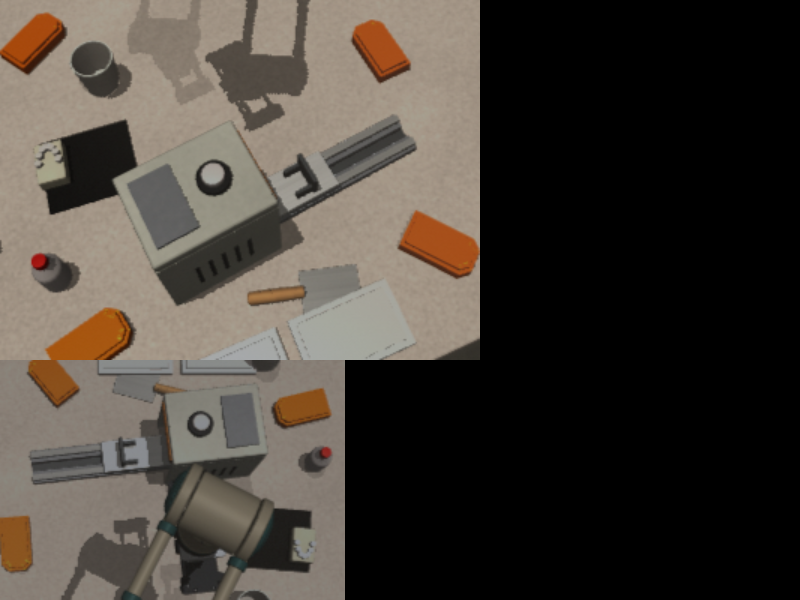

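The cast has been knocked to the mat's edge; it is at (53,163) in the upper crop. I measure it and re-centre it.

```bash
python3 -c "
from h import *
s=lambda u,v:(130+u/1.5,200+v/1.5)
t=lambda u,v:(250+u/1.5,150+(v-360)/1.5)
print(tri('s12',s(54,162),'t12',t(303,545)))
for p in((37,142),(65,138),(70,183),(42,190)): print(at('s12',*s(*p),.034).round(3))
for p in((292,529),(315,529),(315,562),(292,560)): print(at('t12',*t(*p),.034).round(3))
rows((.46,-.36,.25),90)"
```

```text
(array([ 0.44554625, -0.3981056 ,  0.02932889]), np.float64(0.006741723831865153))
[ 0.403 -0.412  0.034]
[ 0.414 -0.367  0.034]
[ 0.494 -0.379  0.034]
[ 0.489 -0.423  0.034]
[ 0.478 -0.379  0.034]
[ 0.478 -0.427  0.034]
[ 0.41  -0.423  0.034]
[ 0.414 -0.376  0.034]
N 6 q6 est -0.66
[-0.1269, 0.0111, 0.0407, 0.0019, 0.0008, 0.0087]
[-0.1267, 0.0136, 0.0404, 0.0019, 0.0008, 0.0087]
[-0.1265, 0.016, 0.0402, 0.0019, 0.0008, 0.0087]
[-0.1262, 0.0185, 0.0399, 0.0019, 0.0008, 0.0087]
[-0.126, 0.0209, 0.0396, 0.0019, 0.0008, 0.0087]
[-0.1256, 0.0234, 0.0393, 0.0019, 0.0008, 0.0087]
```

Request:
drive_tool --plan '[[[-0.14, 0.015, 0.04, 0.002, 0.001, 0.009], [-0.14, 0.018, 0.04, 0.002, 0.001, 0.009], [-0.14, 0.02, 0.04, 0.002, 0.001, 0.009], [-0.14, 0.022, 0.04, 0.002, 0.001, 0.009], [-0.14, 0.022, 0.04, 0.002, 0.001, 0.009], [-0.14, 0.022, 0.04, 0.002, 0.001, 0.009], [0, 0, 0, 0, 0, 0], [0, 0, 0, 0, 0, 0]]]' --hand 1

```text
clock: 79.4
position: [0.4694, -0.3929, 0.2471]
ee_rot: [-2.226, -2.215, -0.008]
ft_force: [0.1, 0.6, 0.6]
grip_width: 0.0607
```

```bash
python3 -c "
from h import *
st();snap('wrist','w13')
a=cv2.imread('pics/w13.png')[90:330,190:450];cv2.imwrite('pics/c13.png',cv2.resize(a,None,fx=2.5,fy=2.5,interpolation=cv2.INTER_CUBIC))
print(proj('w13',(.446,-.40,.034)))
rows((.446,-.40,.07),87)"
```

```text
t 79.4 p [ 0.4694 -0.3929  0.2471] yaw 89.73 tilt 0.3 f [0.08 0.64 0.59] w 0.0607 q [-0.81  0.32  1.37  0.01  1.46 -0.81]
[293.398538   218.35730081]
N 4 q6 est -0.68
[-0.0066, -0.0197, 0.1473, 0.0003, -0.0005, 0.0057]
[-0.0067, -0.0196, 0.1474, 0.0003, -0.0005, 0.0057]
[-0.0068, -0.0194, 0.1474, 0.0003, -0.0005, 0.0057]
[-0.0069, -0.0192, 0.1474, 0.0003, -0.0005, 0.0057]
```

View pics/c13.png

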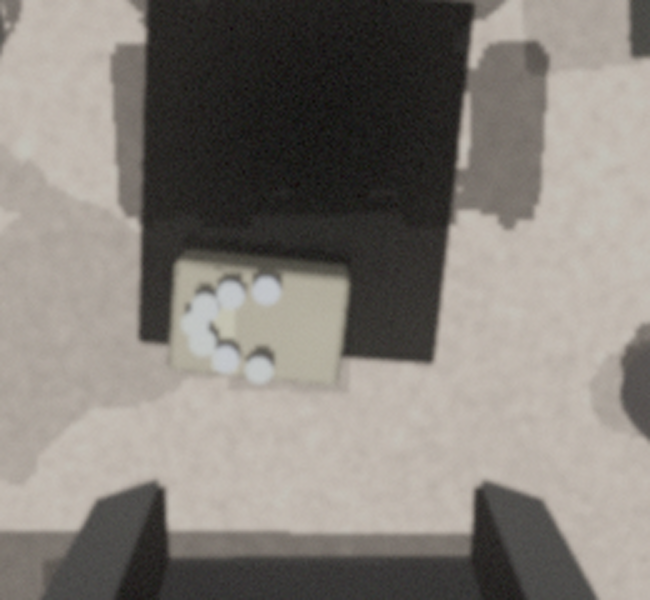

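Viewed: the cast's centre is at crop (258,323), i.e. (0.446,-0.401), yaw about -4°. It is still upright but overhangs the mat edge slightly. I re-grip it and move it about 45 mm in +y.

Request:
drive_tool --plan '[[[-0.007, -0.025, 0.13, 0, 0, 0.008], [-0.007, -0.025, 0.13, 0, 0, 0.008], [-0.007, -0.025, 0.13, 0, 0, 0.008], [-0.005, -0.02, 0.1, 0, 0, 0.006], [0, 0, 0, 0, 0, 0], [0, 0, 0, 0, 0, 0], [0, 0, 0, 0, 0, 0], [0, 0, 0, 0, 0, 0]]]'

```text
clock: 80.25
position: [0.4461, -0.3941, 0.1081]
ee_rot: [2.274, 2.142, 0.011]
ft_force: [0.3, -0.2, 0.7]
grip_width: 0.0938
```

```bash
python3 -c "
from h import *
st()
rows((.446,-.401,.026),86)"
```

```text
t 80.25 p [ 0.4461 -0.3941  0.1081] yaw 86.59 tilt 1.07 f [ 0.29 -0.22  0.67] w 0.0938 q [-0.85  0.37  1.64  0.01  1.11 -0.79]
N 2 q6 est -0.66
[-0.0105, -0.0018, 0.1369, 0.0042, 0.0016, 0.0025]
[-0.011, -0.0006, 0.1369, 0.0042, 0.0016, 0.0025]
```

Request:
drive_tool --plan '[[[-0.01, -0.002, 0.1, 0.004, 0.002, 0.002], [-0.01, -0.001, 0.1, 0.004, 0.002, 0.002], [0, 0, 0.05, 0, 0, 0], [0, 0, 0.015, 0, 0, 0], [0, 0, 0.006, 0, 0, 0], [0, 0, 0, 0, 0, 0], [0, 0, 0, 0, 0, 0], [0, 0, 0, 0, 0, 0]]]'

```text
clock: 81.05
position: [0.4547, -0.4078, 0.0379]
ee_rot: [2.274, 2.13, 0.002]
ft_force: [-0.2, 0.0, 0.7]
grip_width: 0.094
```

```bash
python3 -c "
from h import *
st()
rows((.446,-.401,.026),86)"
```

```text
t 81.05 p [ 0.4547 -0.4078  0.0379] yaw 86.24 tilt 1.49 f [-0.18  0.05  0.71] w 0.094 q [-0.85  0.46  1.7   0.    0.96 -0.78]
N 1 q6 est -0.66
[0.0215, -0.0312, 0.0388, 0.0095, 0.008, 0.0021]
```

Request:
drive_tool --plan '[[[0.018, -0.028, 0.015, 0.009, 0.008, 0.002], [0, 0, 0.012, 0, 0, 0], [0, 0, 0.006, 0, 0, 0], [0, 0, 0, 0, 0, 0], [0, 0, 0, 0, 0, 0], [0, 0, 0, 0, 0, 0], [0, 0, 0, 0, 0, 0], [0, 0, 0, 0, 0, 0]]]'

```text
clock: 81.85
position: [0.4463, -0.4019, 0.028]
ee_rot: [2.298, 2.142, 0.001]
ft_force: [-0.2, 0.6, -0.6]
grip_width: 0.0941
```

Request:
drive_tool --plan '[[[0, 0, 0, 0, 0, 0], [0, 0, 0, 0, 0, 0], [0, 0, 0, 0, 0, 0], [0, 0, 0, 0, 0, 0], [0, 0, 0, 0, 0, 0], [0, 0, 0, 0, 0, 0], [0, 0, 0, 0, 0, 0], [0, 0, 0, 0, 0, 0]]]' --hand -1

```text
clock: 82.65
position: [0.4461, -0.4019, 0.0281]
ee_rot: [2.298, 2.143, 0.0]
ft_force: [-0.9, 0.9, -0.1]
grip_width: 0.0699
```

Request:
drive_tool --plan '[[[0, 0, -0.04, 0, 0, 0], [0, 0, -0.04, 0, 0, 0], [0.05, 0.01, 0, 0, 0, 0], [0.05, 0.01, 0, 0, 0, 0], [0.05, 0.01, 0, 0, 0, 0], [0, 0, 0, 0, 0, 0], [0, 0, 0, 0, 0, 0], [0, 0, 0, 0, 0, 0]]]'

```text
clock: 83.45
position: [0.4589, -0.3508, 0.0534]
ee_rot: [-2.294, -2.142, -0.002]
ft_force: [-1.0, -0.1, -2.1]
grip_width: 0.0699
```

```bash
python3 -c "
from h import *
st()
rows((.459,-.353,.026),86)"
```

```text
t 83.45 p [ 0.4589 -0.3508  0.0534] yaw 86.09 tilt 0.18 f [-0.97 -0.09 -2.1 ] w 0.0699 q [-0.77  0.42  1.73  0.    1.   -0.71]
N 1 q6 est -0.59
[-0.0077, 0.001, 0.0915, -0.0006, -0.0014, 0.0008]
```

Request:
drive_tool --plan '[[[0, 0, 0.03, 0, 0, 0], [0, 0, 0.03, 0, 0, 0], [0, 0, 0.016, 0, 0, 0], [0, 0, 0.006, 0, 0, 0], [0, 0, 0.006, 0, 0, 0], [0, 0, 0.004, 0, 0, 0], [0, 0, 0, 0, 0, 0], [0, 0, 0, 0, 0, 0]]]'

```text
clock: 84.25
position: [0.4589, -0.3525, 0.0281]
ee_rot: [-2.298, -2.139, -0.003]
ft_force: [0.8, 0.9, -0.9]
grip_width: 0.0696
```

```bash
python3 -c "
from h import *
st()"
```

```text
t 84.25 p [ 0.4589 -0.3525  0.0281] yaw 85.88 tilt 0.16 f [ 0.8   0.91 -0.92] w 0.0696 q [-0.78  0.45  1.76  0.    0.94 -0.71]
```

Request:
drive_tool --plan '[[[0, 0, 0.003, 0, 0, 0], [0, 0, 0, 0, 0, 0], [0, 0, 0, 0, 0, 0], [0, 0, 0, 0, 0, 0], [0, 0, 0, 0, 0, 0], [0, 0, 0, 0, 0, 0], [0, 0, 0, 0, 0, 0], [0, 0, 0, 0, 0, 0]]]'

```text
clock: 85.05
position: [0.459, -0.3526, 0.0281]
ee_rot: [-2.299, -2.137, -0.004]
ft_force: [-0.3, 1.4, 2.8]
grip_width: 0.07
```

Request:
drive_tool --plan '[[[0, 0, 0, 0, 0, 0], [0, 0, 0, 0, 0, 0], [0, 0, 0, 0, 0, 0], [0, 0, 0, 0, 0, 0], [0, 0, 0, 0, 0, 0], [0, 0, 0, 0, 0, 0], [0, 0, -0.02, 0, 0, 0], [0, 0, -0.05, 0, 0, 0]]]' --hand 1

```text
clock: 85.85
position: [0.4581, -0.3525, 0.0472]
ee_rot: [-2.296, -2.135, -0.002]
ft_force: [0.3, -0.9, -0.1]
grip_width: 0.0938
```

Request:
drive_tool --plan '[[[0, 0, -0.13, 0, 0, 0], [0, 0, -0.13, 0, 0, 0], [0, 0, -0.13, 0, 0, 0], [0, 0, -0.13, 0, 0, 0], [0, 0, -0.1, 0, 0, 0], [0, 0, 0, 0, 0, 0], [0, 0, 0, 0, 0, 0], [0, 0, 0, 0, 0, 0]]]'

```text
clock: 86.65
position: [0.4582, -0.353, 0.2437]
ee_rot: [-2.298, -2.138, -0.003]
ft_force: [0.4, 0.5, -0.5]
grip_width: 0.094
```

```bash
python3 -c "
from h import *
st();snap('wrist','w14');snap('top','t14')
im=cv2.imread('pics/w14.png');u,v=proj('w14',(.459,-.3525,.034));print(u,v)
# cast: light, low-sat yellowish on the black mat
m=(im.min(2)>70).astype(np.uint8);m=cv2.morphologyEx(m,cv2.MORPH_OPEN,np.ones((5,5)))
n,l,s,c=cv2.connectedComponentsWithStats(m);k=l[int(v),int(u)];print(s[k],c[k],at('w14',*c[k],.034).round(4))
# deck rear edge unchanged?  compare t12 and t14 around carriage/button
d=cv2.absdiff(cv2.imread('pics/t12.png'),cv2.imread('pics/t14.png'))[175:235,262:430].max(2);print('diff px carriage/hood',(d>40).sum(), np.argwhere(d>40)[:,1].min() if (d>40).any() else None)"
```

```text
t 86.65 p [ 0.4582 -0.353   0.2437] yaw 85.85 tilt 0.19 f [ 0.41  0.5  -0.55] w 0.094 q [-0.78  0.27  1.45  0.    1.43 -0.71]
318.20957428594 211.0649826318946
[ 283  185   73   51 3453] [318.5626991  209.14509123] [ 0.4595 -0.3506  0.034 ]
diff px carriage/hood 121 100
```

The cast is isolated on the mat, centred at (0.4595,-0.351), and the carriage is unchanged since the press. I hand in.

```bash
python3 -c "
from h import *
print(close_job())"
```

```text
the job is handed in; nothing more can be done
None
```

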